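# Cross-stack tapered ingots level against the stop

## Robot

A 6-joint arm with a two-finger parallel gripper is mounted at the origin on the work surface. World frame = base frame: x ahead of the robot, y to its left, z up, the work surface at z = 0. Lengths are in m, angles in rad, forces in N, time in s.
With the tool pointing down it reaches from about 0.325 to 0.9 m from the base axis. Payload 6.1 kg.
Tool frame: the origin (TCP) lies at the very end of the fingers, on their centre line; the grasp point (between the pads) lies 19 mm behind it; y points along the fingers, z is the direction in which the jaws open and shut, and the axes are right-handed (so a half turn about y gives the same grasp; the last joint's range is limited). The gripper opens to 85 mm and grips with 20 to 120 N. Pads are 22 mm wide; open, the fingers measure 114 mm over their backs; the gripper's body (76 mm by 85 mm) begins 54 mm behind the grasp point. The pads swing forward as they close: fully open they stand 13 mm farther back than shut.
Start: joints at [-1.338, 0.22, 1.526, -0, 1.395, -0.126], TCP at [0.219, -0.585, 0.231] pointing down, gripper open.
Joint ranges: [-2.98, 2.98], [-0.91, 2.08], [0.09, 2.57], [-1.24, 4.39], [0.2, 2.65], [-2.68, 2.68]. Speed limits (rad/s): [2.57, 2.57, 3.01, 3.14, 3.14, 3.14].

## Interface

Orientations are given as a rotation vector (axis times angle).
In Python, from station import monitor, viewer, arm gives the robot as it stands.
- The arm moves only by the tool send_rows, never from a script. Its argument "commands" is a list of rows, each an object with "grip": the opening, from -1 (shut) to 1 (fully open); "xyz": the shift along the tool's x, y, z in units of 40 mm (1.0 is 40 mm), a list of three; "dr": the turn, a rotation vector about the tool's x, y, z in degrees, a list of three. In form: [{"grip": grip, "xyz": [x, y, z], "dr": [rx, ry, rz]}, ...]. A call has 1 to 5 rows; each row is the pose to reach, as a shift and turn from the pose commanded when the call began, along the tool's axes at that moment; what a row does not reach only later rows make up. A row lasts 1/8 s, in which the tool goes at most 62.5 mm and 10.7 degrees, less where a joint would pass 70% of its speed; a pose out of reach is approached as far as the arm can. A call with a gripper value outside its range is refused whole. The fingers move at their own pace and stop on an object; "newtons" is the grip in N (left out, the last holds). Time passes only in rows, so rows that repeat a pose let the fingers close. It gives the time, the measured TCP pose, the force and the opening at its end, in the units of the state.
- monitor.read_state(): the state, without advancing time (a new reading comes with each control period).
- viewer.grab_frame(name): name is "side" or "top"; returns (picture, depth): 400x640x3 uint8, blue, green, red; 400x640 float32, m along the optical axis (not along the pixel's ray), 0 where there is no reading.
- viewer.camera_info(name): a dict with "fx", "fy", "cx", "cy" (pixels), "k1" (the pictures are not rectified: a ray, as slopes to the right and down, at radius r is drawn at 1 + k1 r^2 times it, then the intrinsics apply), "xyz" and "attitude" of the camera in the world. Camera axes: x right, y down, z forward; pixel columns grow to the right and rows downward; lengths in m; the calibration is good to about 2 mm. A picture is of the moment at which its call begins. camera_info takes no time and is no camera call.
- arm.job_done(): hands the job in, once; it reports no verdict.
The state is a dict: "time_s": time; "q": joint angles; "dq": joint speeds; "joint_torque": joint torques, N m; "tcp_pos": TCP position; "tcp_rot": TCP orientation; "force": force on the tool from outside, world axes, zero at the start; "ft_torque": the same for the moment, N m; "opening": finger opening in m.
Only numpy, scipy, OpenCV 4.12 (cv2) and the standard library are available. Lean on these libraries where they do the work, as an engineer would, in place of code of your own. Each camera call takes 0.05 s, during which the arm holds its last target.

## Task

Finish the little ingot stack on the pallet: take the two red-ended tapered ingots off the sloping rack and lay them one on top of the other across the middle of the strapped bottom layer, at right angles to it, with the upper one turned end for end so that its thick end lies over the other's thin end and the top comes out level. Set them down gently, each pushed up so that its end touches the steel stop and square to it, and leave the coal, geode, funnel and green boxes where they are.

Things in the scene. Friction and masses are not known exactly. Their poses are not given: they have to be found in the camera images.
- ingot_a: Cast-aluminium ingot, wedge in side view (mm): 120 long, 50 wide (sides flat, parallel), 24 thick at thin end, 44 at the red-painted thick end. Origin at its middle (34 thick there); x along the mid-plane to the thick end, y across, z out of the upper broad face; each broad face slopes 4.764 deg from the mid-plane. 0.4-0.65 kg. Starts on rack, thick end uphill.
- ingot_b: Cast-aluminium ingot, wedge in side view (mm): 120 long, 50 wide (sides flat, parallel), 24 thick at thin end, 44 at the red-painted thick end. Origin at its middle (34 thick there); x along the mid-plane to the thick end, y across, z out of the upper broad face; each broad face slopes 4.764 deg from the mid-plane. 0.4-0.65 kg. Starts on rack, thick end uphill.
- rack: Fixed wooden rack, origin under its centre on the bench, z up, base 150 x 214 mm. Its plane, 200 mm wide, slopes up at 40 degrees towards its own +x to 120 mm height. Ingots lie lengthwise up the slope on a broad face, one per lane, lanes at y = -48 and +48 mm; either ingot can be in either lane, lower end at a lip 15 mm high.
- rack_plane (a point): Point on the rack's sloping plane, on its middle line, 63 mm up from the lip: level with the middles of the ingots, which lie 17 mm off the plane (measured square to it). Axes as the rack's.
- pallet: Fixed pallet, origin under its centre on the bench, z up: a 200 x 150 x 15 mm board with the bottom layer, four blue-ended ingots of the same size strapped down immovably, along the pallet's x in two pairs at y = -32 and +32 mm. Its flat top is 83 mm above the bench (120 mm in x, 114 in y). The new ingots go along the pallet's y, their middles at x = 0; either may be the lower.
- layer_top (a point): Centre of the bottom layer's level top. With an end touching the stop, the lower ingot's middle lies about 17 mm above this point and 2 to 3 mm towards +y, the upper one's 51 mm above it, stack top level at 68 mm. The lower ingot's top slopes 9.5 degrees, so the upper one goes down tilted by that much. Axes as the pallet's.
- stop (a point): Middle of the top edge of the steel stop's near face (facing the pallet's -y): an upright plate on the +y side, face at y = +64 mm, 60 mm wide in x, 8 thick, top 145 mm above the bench. Axes as the pallet's.
- coal: Chunk of black coal about 65 x 60 x 55 mm, loose, a bystander; origin under its centre.
- geode: Geode half with milky quartz on top, 100 mm across, 40 mm high, loose, a bystander; origin under its centre.
- funnel: Tin funnel standing mouth down, 96 mm across, 98 mm high, loose, a bystander; origin under its centre.
- boxes: Stack of three green plastic specimen boxes, one piece, 93 x 123 x 114 mm, loose, a bystander; origin under its centre.

How it is judged:
At the end, for the whole second after the job is handed in: One red-ended ingot crosswise on the bottom layer, the other on it turned end for end: middles within 15 mm of the pallet's centre line, ends within about 4 mm of the stop, square within 7 degrees, heights within 4 mm, mid-planes within 7 degrees of level, released and at rest (((x of ingot_a in the frame of pallet between -0.015 and 0.015 m and y of ingot_a in the frame of pallet between -0.002 and 0.006 m and z of ingot_a in the frame of pallet between 0.0962 and 0.1042 m and angle between the x axis of each of ingot_a, ingot_b and the y axis of pallet, either way round below 0.15 rad and angle between the z axis of each of ingot_a, ingot_b and the z axis of pallet, either way round below 0.125 rad and linear speed of each of ingot_a, ingot_b below 0.02 m/s and x of ingot_b in the frame of pallet between -0.015 and 0.015 m and y of ingot_b in the frame of pallet between -0.002 and 0.006 m and z of ingot_b in the frame of pallet between 0.1305 and 0.1385 m) or (x of ingot_b in the frame of pallet between -0.015 and 0.015 m and y of ingot_b in the frame of pallet between -0.002 and 0.006 m and z of ingot_b in the frame of pallet between 0.0962 and 0.1042 m and angle between the x axis of each of ingot_b, ingot_a and the y axis of pallet, either way round below 0.15 rad and angle between the z axis of each of ingot_b, ingot_a and the z axis of pallet, either way round below 0.125 rad and linear speed of each of ingot_b, ingot_a below 0.02 m/s and x of ingot_a in the frame of pallet between -0.015 and 0.015 m and y of ingot_a in the frame of pallet between -0.002 and 0.006 m and z of ingot_a in the frame of pallet between 0.1305 and 0.1385 m))); the robot touches nothing.
It fails at once if an ingot is dropped or pressed on the stack or stop with more than 45 N (contact force between any of ingot_a, ingot_b and pallet above 45 N or contact force between ingot_a and ingot_b above 45 N).
It fails at once if a bystander is moved more than 15 mm (distance of any of coal, geode, funnel, boxes from where it was at the start of the episode above 0.015 m).
It also fails if it takes over 58 s, if anything falls off the work surface, if the arm or the gripper's body presses on something with over 40 N, if the wrist force passes 120 N, or if a joint passes its speed limit or range.

## Working session

There is one attempt and no reset: what is moved stays moved. The work goes in short steps, Python scripts to look and compute and a tool call to move; the robot and the scene stay as the last step left them, time stands still between calls to the robot, and variables do not carry over. Pictures are saved under pics/ and viewed, and the job is handed in when it is done.

Besides the shell and the picture viewer there is one more tool, called after "Call:" by a JSON object that holds its "name" and its "arguments", one argument or row to a line. send_rows: Moves the arm, as the interface text tells. Its arguments: {"type":"object","properties":{"commands":{"type":"array"},"newtons":{"type":"number"}},"required":["commands"]}

```bash
ls; mkdir -p pics; python3 - <<'E'
from station import monitor, viewer, arm
import cv2,json
print(monitor.read_state())
for n in("side","top"):
    p,d=viewer.grab_frame(n); cv2.imwrite(f"pics/{n}0.png",p)
    import numpy as np; np.savez(f"{n}0.npz",p=p,d=d)
    print(n,viewer.camera_info(n))
E
```

```text
pics
{'time_s': 0.0, 'q': array([-1.33807159e+00,  2.21216948e-01,  1.52764030e+00, -1.94367419e-05,
        1.39470370e+00, -1.26142449e-01]), 'dq': array([-0.0002943 , -0.00106397,  0.00016799,  0.00045599, -0.00129028,
        0.00068346]), 'joint_torque': array([ 7.02668422e-04, -4.96903467e+01, -3.89389014e+01, -1.27902099e-04,
        1.10170417e-02, -3.91489209e-06]), 'tcp_pos': array([ 0.21933009, -0.58458958,  0.23018949]), 'tcp_rot': array([-0.36760597,  2.02796694, -2.02392207]), 'force': array([-0.18404623, -0.48535517, -0.38686502]), 'ft_torque': array([-0.06279271,  0.04568249,  0.01510269]), 'opening': 0.08500378836473693}
side {'fx': 408.4358287703434, 'fy': 408.4358287703434, 'cx': 319.1620092682629, 'cy': 202.6457544964124, 'k1': -0.09739600709476612, 'xyz': array([-0.13218787,  0.8567891 ,  0.72734511]), 'attitude': array([-0.77921766,  2.28688673, -1.36704107])}
top {'fx': 412.46152746616315, 'fy': 412.46152746616315, 'cx': 326.83093189443156, 'cy': 198.2320420950905, 'k1': 0.008899604320904905, 'xyz': array([0.49203044, 0.00701986, 1.43795351]), 'attitude': array([-2.20442134,  2.19035454, -0.05438146])}
```

View pics/side0.png

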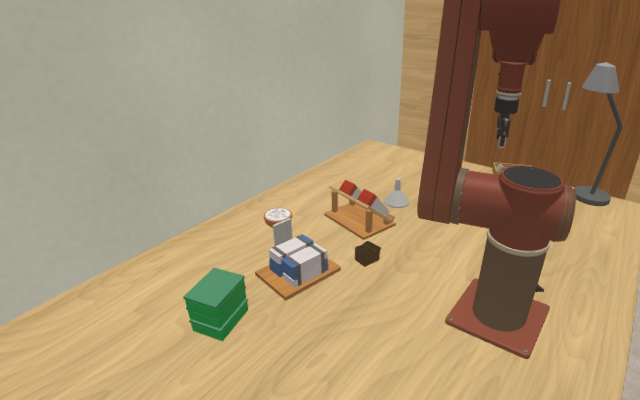

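View pics/top0.png

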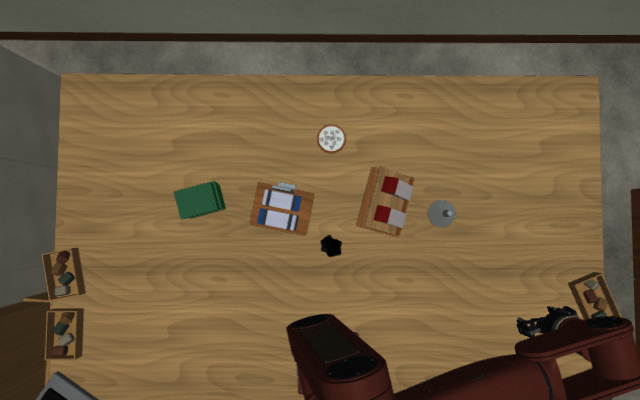

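The top view shows the pallet near (282,208) with the stop at (284,187), and the rack near (387,202) with both red ends uphill, to the left. The geode is at (331,139), the coal at (331,246), the funnel at (441,213) and the boxes at (200,200). Next I'll build point clouds.

```bash
cat > h.py <<'E'
import numpy as np, cv2
from scipy.spatial.transform import Rotation as R
from station import monitor, viewer, arm
def cloud(n,d):
    c=viewer.camera_info(n); K=np.array([[c['fx'],0,c['cx']],[0,c['fy'],c['cy']],[0,0,1]])
    H,W=d.shape; u,v=np.meshgrid(np.arange(W),np.arange(H))
    uv=np.stack([u,v],-1).reshape(-1,1,2).astype(float)
    n_=cv2.undistortPoints(uv,K,np.array([c['k1'],0,0,0,0.])).reshape(H,W,2)
    P=np.dstack([n_*d[...,None],d])
    return P@R.from_rotvec(c['attitude']).as_matrix().T+c['xyz']
def proj(n,X):
    c=viewer.camera_info(n); K=np.array([[c['fx'],0,c['cx']],[0,c['fy'],c['cy']],[0,0,1]])
    Rm=R.from_rotvec(c['attitude']).as_matrix()
    rv=cv2.Rodrigues(Rm.T)[0]; t=-Rm.T@c['xyz']
    return cv2.projectPoints(np.asarray(X,float).reshape(-1,1,3),rv,t,K,np.array([c['k1'],0,0,0,0.]))[0].reshape(-1,2)
def load(n,i):
    z=np.load(f"{n}{i}.npz"); return z['p'],z['d']
E
python3 - <<'E'
from h import *
p,d=load("top",0); P=cloud("top",d)
for nm,(u,v) in dict(table=(330,180),table2=(240,260),geode=(331,139),coal=(331,246),funnel=(441,213),boxes=(198,198),stop=(284,187),rackhi=(372,200),redA=(397,187),redB=(383,214),gA=(404,191),gB=(398,218)).items(): print(nm,P[v,u].round(4))
p2,d2=load("side",0); P2=cloud("side",d2)
for (u,v) in [(300,330),(290,246),(350,300),(230,285)]: print(P2[v,u].round(4))
cv2.imwrite("pics/tz.png",cv2.resize(p[155:255,230:430],None,fx=4,fy=4,interpolation=cv2.INTER_CUBIC))
cv2.imwrite("pics/sz.png",cv2.resize(p2[165:305,230:420],None,fx=4,fy=4,interpolation=cv2.INTER_CUBIC))
E
```

```text
table [ 6.257e-01 -4.900e-03 -4.000e-04]
table2 [0.3463 0.3039 0.0056]
geode [ 0.7607 -0.0071  0.0493]
coal [ 0.3995 -0.0091  0.0542]
funnel [ 0.5121 -0.3785  0.0493]
boxes [0.5545 0.4203 0.1112]
stop [0.5997 0.1551 0.0057]
rackhi [ 0.5513 -0.1389  0.1176]
redA [ 0.5936 -0.2192  0.1171]
redB [ 0.5065 -0.1715  0.137 ]
gA [ 0.5839 -0.2499  0.0729]
gB [ 0.4943 -0.2295  0.0751]
[3.708e-01 3.323e-01 3.000e-04]
[0.5488 0.1638 0.0833]
[ 0.3376  0.1688 -0.0019]
[0.5188 0.4062 0.1147]
```

View pics/tz.png

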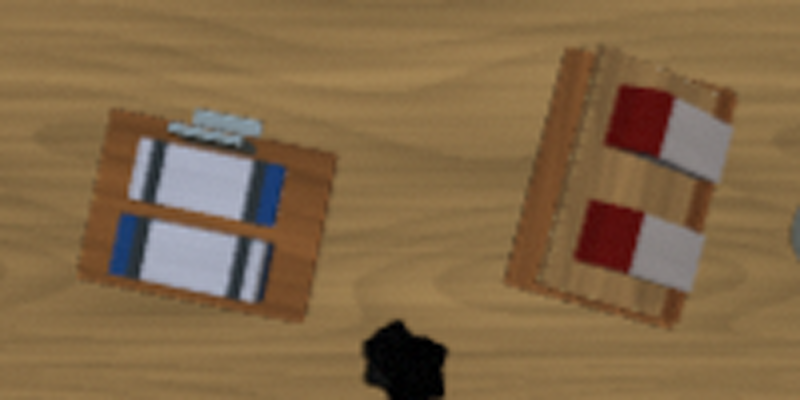

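View pics/sz.png

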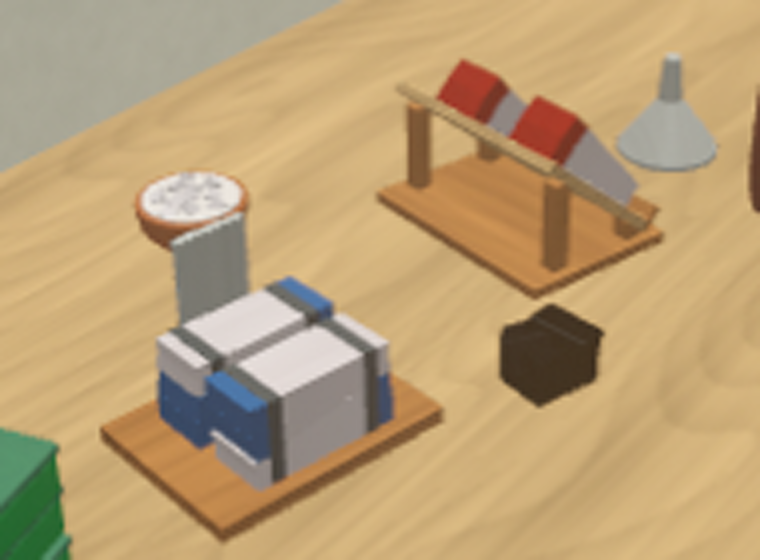

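```bash
python3 - <<'E'
from h import *
from scipy.optimize import least_squares
for n in ("top","side"):
    p,d=load(n,0);P=cloud(n,d)
    # layer top height
    m=(abs(P[...,0]-.53)<.05)&(abs(P[...,1]-.12)<.08)&(P[...,2]>.07)&(P[...,2]<.1)
    Q=P[m]; print(n,"layer",len(Q),np.median(Q[:,2]),Q[:,2].std(),Q[:,:2].mean(0))
    hsv=cv2.cvtColor(p,cv2.COLOR_BGR2HSV).astype(int)
    roi=(abs(P[...,0]-.54)<.1)&(abs(P[...,1]+.19)<.1)&(P[...,2]>.03)
    red=roi&(p[...,2]>110)&(p[...,1]<60)
    wh=roi&(hsv[...,1]<40)&(hsv[...,2]>140)
    for k,mm in (("red",red),("wh",wh)):
        nc,l,st,ce=cv2.connectedComponentsWithStats(mm.astype(np.uint8))
        for i in range(1,nc):
            if st[i,4]>15: print(n,k,st[i],ce[i].round(1),P[l==i].mean(0).round(4))
E
```

```text
top layer 743 0.08365268498042022 0.002972541618631207 [0.53090292 0.1517591 ]
side layer 691 0.08333571485132096 0.003389459209214077 [0.53094239 0.15131316]
side red [348 185   8  10  38] [351.6 189.8] [ 0.578  -0.1852  0.1137]
side red [358 192  18  14 104] [366.9 198.8] [ 0.4997 -0.1592  0.1134]
side wh [353 189   8   9  39] [356.3 193. ] [ 0.5721 -0.2055  0.0948]
side wh [372 198  17  17 133] [379.8 206.8] [ 0.4735 -0.201   0.0732]
```

```bash
cat > fitp.py <<'E'
from h import *
from scipy.optimize import least_squares
def Z(U,o): return (np.array(U,float)+.5)/4-.5+np.array(o)
ot=(230,155);os_=(230,165)
Mod=[[-.1,.075,.015],[.1,.075,.015],[.1,-.075,.015],[-.1,-.075,.015]]
tU=Z([(108,108),(337,154),(302,321),(79,277)],ot)
# layer top corners pair +y: y 7..57 ; pair -y ; x +-60 z .083
M2=[[-.06,.057,.083],[.06,.057,.083],[.06,.007,.083],[-.06,-.007,.083],[.06,-.007,.083],[.06,-.057,.083],[-.06,-.057,.083]]
tU2=Z([(142,137),(285,166),(275,227),(122,212),(271,241),(262,302),(109,275)],ot)
Ms=[[-.1,.075,.015],[-.1,-.075,.015],[.1,-.075,.015]]
sU=Z([(102,430),(226,533),(441,406)],os_)
def T(v,M):
    c,s=np.cos(v[2]),np.sin(v[2]);M=np.array(M)
    return np.c_[v[0]+c*M[:,0]-s*M[:,1],v[1]+s*M[:,0]+c*M[:,1],M[:,2]]
def res(v): return np.r_[(proj("top",T(v,Mod+M2))-np.r_[tU,tU2]).ravel(),(proj("side",T(v,Ms))-sU).ravel()]
if __name__=="__main__":
    r=least_squares(res,[.53,.15,-1.7],loss='soft_l1'); print(r.x,np.degrees(r.x[2]));print(res(r.x).reshape(-1,2).round(1))
    v=r.x
    S=[[a,b,c] for a in(-.03,.03) for b in(.064,.072) for c in (.015,.145)]
    for n,o,sz in(("top",ot,(200,100)),("side",os_,(190,140))):
        p,_=load(n,0); im=cv2.resize(p[o[1]:o[1]+sz[1],o[0]:o[0]+sz[0]],None,fx=4,fy=4,interpolation=cv2.INTER_CUBIC)
        for M in(Mod,M2,S):
            for u in proj(n,T(v,M)):
                q=(u-np.array(o)+.5)*4-.5; cv2.circle(im,(int(q[0]),int(q[1])),3,(0,255,0),1)
        cv2.imwrite(f"pics/fp_{n}.png",im)
E
python3 fitp.py
```

```text
[ 0.52154382  0.16262474 -1.75818583] -100.73662789766149
[[ 0.6  0.9]
 [ 0.1  0.5]
 [ 0.4  1.5]
 [-0.9  1.3]
 [-0.6 -0.4]
 [-0.5 -0.7]
 [-1.  -1. ]
 [ 0.5 -0.1]
 [-0.9 -0.3]
 [-1.6 -0.6]
 [ 0.7 -0.9]
 [ 0.2 -0.9]
 [ 0.4 -0.8]
 [ 2.  -0.1]]
```

```bash
python3 -c "
import cv2,numpy as np
a=cv2.imread('pics/fp_top.png');b=cv2.imread('pics/fp_side.png')
a=a[60:360,40:380];b=b[170:560,80:460]
h=390;a2=np.zeros((h,340,3),np.uint8);a2[:300]=a
cv2.imwrite('pics/fp.png',np.hstack([a2,b]))"
```

```text
(no output)
```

View pics/fp.png

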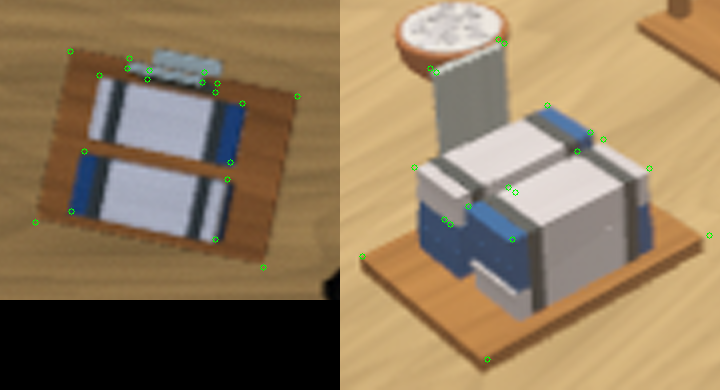

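```bash
python3 - <<'E'
from h import *
for i in range(1):
    p,d=load("top",0);P=cloud("top",d)
    np.set_printoptions(linewidth=250)
    print((P[176:200,264:304,2]*1000).astype(int))
    cv2.imwrite("pics/stopz.png",cv2.resize(p[176:200,264:304],None,fx=16,fy=16,interpolation=cv2.INTER_NEAREST))
E
```

```text
[[  -3    5    7    1    0   -1   -1    0    3    3    2   -2    3    1   -3   -3    1    1    0   -4    1    2    2    4    0   -8    0    2    6    0   -5   -3    0    0    4    3    2   -1    4    0]
 [  -3    2    2   -3    2    0    2   -2   -3    3    0    0    0   -4    5    1    0    2   -2    1    4    0   -1   -3    2    2    0   -3   -5    5    0    5    2   -2    1   -1   -2   -7   -2    0]
 [   0    0    0    2   -1    0    0    0    2   -3    0   -1    0   -1    0   -4    0    0   -4   -3   -5    0    0    3    6    0    6    2    1   -4    0    5    1    0    0    2   -4    0    2    0]
 [   0    0 1437    3    0    0    1   -1    0   -2   -4   -3   -1    1    2    0   -1   -5   -7    0    0   -2    2   -3   -2   -2    2    0    0   -3    5    7    1    1    2    0    3   -1    1    5]
 [  -2    1    5    3   -3   -5   -3   -3   -2    3    0    4   -3    3   -3   -1    5    0    1    3    0    3   -1    4    0    3    0    1   -1    0   -4   -5    1    4    4   -5    1    1   -2    1]
 [   0    3    0    0   -2    3    1   -3   -1   -1    4    6    0    0   -2    0   -
[... 3072 characters left out ...]
  84   82   86   87   80   83   81   82   82   86   84   78   82   17   19   12   22   18]
 [  87   81   85   83   81   82   87   87   83   82   83   83   82   84   85   86   81   85   87   84   82   85   79   84   79   83   81   85   81   77   84   84   87   82   85   83   88   15   16   15]
 [  82   82   85   79   79   83   86   82   80   89   78   83   89   79   86   83   82   82   76   84   81   81   83   80   79   85   84   82   87   86   86   88   84   83   83   84   85   12   16   10]
 [  83   83   80   80   84   83   82   80   87   88   85   83   81   79   83   84   81   78   86   85   82   82   81   82   81   83   88   83   79   83   82   85   84   90   87   79   78   14   13    9]]
```

View pics/stopz.png

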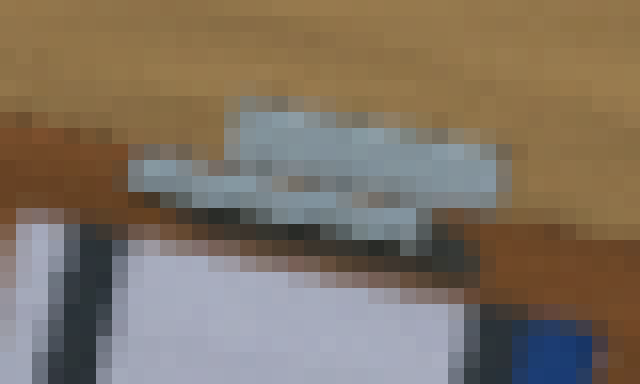

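```bash
cat >> h.py <<'E'
def onplane(n,mask_uv,z):
    c=viewer.camera_info(n); d=np.ones((400,640)); P=cloud(n,d)-c['xyz']
    r=P[mask_uv]; return c['xyz']+r*((z-c['xyz'][2])/r[:,2])[:,None]
E
python3 - <<'E'
from h import *
for n in("top","side"):
    p,d=load(n,0);P=cloud(n,d)
    def blob(cen,rad,lo,hi,z):
        m=(np.hypot(P[...,0]-cen[0],P[...,1]-cen[1])<rad)&(P[...,2]>lo)&(P[...,2]<hi)
        m=cv2.morphologyEx(m.astype(np.uint8),cv2.MORPH_CLOSE,np.ones((2,2),np.uint8)) if 0 else m.astype(np.uint8)
        nc,l,st,ce=cv2.connectedComponentsWithStats(m)
        k=[i for i in range(1,nc) if st[i,4]>25]
        mm=np.isin(l,k); Q=onplane(n,mm,z)[:,:2]
        if n=="side": w=d[mm]**3/1.0 
        else: w=np.ones(len(Q))
        return mm,Q,w
    mm,Q,w=blob((.525,.16),.1,.074,.093,.083)
    c=np.average(Q,axis=0,weights=w); C=np.cov(Q.T,aweights=w); ev,V=np.linalg.eigh(C)
    print(n,"layer",len(Q),c, np.sqrt(ev*12), np.degrees(np.arctan2(V[1,1],V[0,1])), "meanz",P[mm][:,2].mean())
    # minarearect
    r=cv2.minAreaRect((Q*1000).astype(np.float32)); print(r)
    mm,Q,w=blob((.585,.15),.06,.136,.155,.145)
    if len(Q): 
        c=np.average(Q,axis=0,weights=w);print("stop",len(Q),c,np.sqrt(12*np.linalg.eigvalsh(np.cov(Q.T))))
E
```

```text
top layer 1139 [0.51899804 0.16438164] [0.11921574 0.12471748] 122.76595492160126 meanz 0.08369840709089084
((519.090576171875, 164.25315856933594), (124.36353302001953, 115.19163513183594), 78.58988952636719)
stop 53 [0.58491528 0.14968885] [0.00865219 0.06112765]
side layer 1222 [0.52133797 0.16705537] [0.12313146 0.1395208 ] 150.2241786320836 meanz 0.08269012649859063
((523.760986328125, 165.77978515625), (130.02166748046875, 152.81344604492188), 75.67488098144531)
stop 80 [0.58090637 0.1559649 ] [0.02011807 0.06406115]
```

```bash
python3 - <<'E'
from h import *
from scipy.optimize import minimize
from scipy.special import expit
for n in("top","side"):
    p,d=load(n,0);P=cloud(n,d)
    near=np.hypot(P[...,0]-.52,P[...,1]-.164)<.14
    Q=onplane(n,near,.083)[:,:2]; z=P[near][:,2]
    Qs=onplane(n,near,.145)[:,:2]
    lay=((z>.0735)&(z<.093)).astype(float); st=(z>.135)*1.
    if n=="side":
        # ambiguous: side faces; only count pixels
        pass
    s=.001
    def box(a,h): return expit((h-abs(a))/s)
    def f(v):
        c,si=np.cos(v[2]),np.sin(v[2])
        def loc(Q): 
            q=Q-v[:2]; return q[:,0]*c+q[:,1]*si,-q[:,0]*si+q[:,1]*c
        x,y=loc(Q); pr=box(x,.06)*(box(y-.032,.025)+box(y+.032,.025))
        e=((pr-lay)**2).sum()
        x,y=loc(Qs); e+=((box(x,.03)*box(y-.068,.004)-st)**2).sum()
        return e
    best=min((minimize(f,[.52,.164,np.radians(a)],method='Nelder-Mead',options=dict(initial_simplex=[[.52,.164,np.radians(a)],[.525,.164,np.radians(a)],[.52,.17,np.radians(a)],[.52,.164,np.radians(a+3)]])) for a in(-104,-102,-100)),key=lambda r:r.fun)
    print(n,best.x,np.degrees(best.x[2]),best.fun,lay.sum())
E
```

```text
top [ 0.51883226  0.1642895  -1.77874788] -101.91474618413586 47.93691115460842 1144.0
side [ 0.51420975  0.1705417  -1.78237801] -102.12273763995783 358.08779634679763 1236.0
```

```bash
cat > fiti.py <<'E'
from h import *
from scipy.optimize import minimize
t=np.tan(np.radians(4.764)); sc=np.cos(np.radians(4.764)); ss=np.sin(np.radians(4.764))
N=np.array([[1,0,0],[-1,0,0],[0,1,0],[0,-1,0],[-ss,0,sc],[-ss,0,-sc]]); B=np.array([.06,.06,.025,.025,.017*sc,.017*sc])
def cast(o,r,T,Rm):
    lo=(o-T)@Rm; lr=r@Rm
    den=lr@N.T; num=B-lo@N.T
    tt=num/den
    tin=np.where(den<0,tt,-np.inf).max(1); tout=np.where(den>0,tt,np.inf).min(1)
    return np.where(tin<tout,tin,np.inf)
def Rrack(yaw): return R.from_euler('zy',[yaw,-np.radians(40)]).as_matrix()
def ing(v,k):
    # v: X,Y,Z,yaw, a1,b1,w1,a2,b2,w2
    Rr=Rrack(v[3]); a,b,w=v[4+3*k:7+3*k]
    T=v[:3]+Rr@np.array([a,(-.048,.048)[k]+b,.017])
    Ri=Rr@R.from_euler('zy',[w,-np.radians(4.764)]).as_matrix()
    return T,Ri
def model(v,o,r):
    Rr=Rrack(v[3]); lo=(o-v[:3])@Rr; lr=r@Rr
    tp=-lo[2]/lr[:,2]; h=lo+tp[:,None]*lr
    top=(.12-v[2])/np.sin(np.radians(40))
    ok=(abs(h[:,1])<.1)&(h[:,0]>-.063)&(h[:,0]<top)
    D=np.where(ok,tp,np.inf)
    hit=[]
    for k in(0,1): 
        c=cast(o,r,*ing(v,k)); D=np.minimum(D,c)
    return D
views=[]
def setup(i=0):
    for n in("top","side"):
        p,d=load(n,i);P=cloud(n,d);c=viewer.camera_info(n)
        m=(P[...,2]>.02)&(abs(P[...,0]-.54)<.14)&(abs(P[...,1]+.2)<.11)
        r=(cloud(n,np.ones_like(d))-c['xyz'])[m]
        # scale so that param==depth (ray z=1)
        views.append((c['xyz'],r,d[m]))
def cost(v,detail=False):
    e=0
    for o,r,d in views:
        D=model(v,o,r); x=np.minimum(abs(D-d),.012)/.012
        if detail: print(len(d),(abs(D-d)<.012).mean(), np.median((D-d)[abs(D-d)<.012]))
        e+=(x**2).mean()
    v=np.asarray(v); e+=.002*((v[4:]/.01)**2).sum()*.1
    return e
if __name__=="__main__":
    setup()
    best=None
    for y0 in(70,75,80):
        v0=np.array([.54,-.205,.07,np.radians(y0)]+[0.]*6)
        for it in range(4):
            S=np.vstack([v0,v0+np.diag([.01,.01,.01,.05]+[.006,.006,.04]*2)])
            r=minimize(cost,v0,method='Nelder-Mead',options=dict(initial_simplex=S,maxfev=1500,xatol=1e-5,fatol=1e-6)); v0=r.x
        print(y0,r.fun,r.x.round(4))
        if best is None or r.fun<best.fun: best=r
    v=best.x; cost(v,True); np.save("rack.npy",v)
    print("yaw",np.degrees(v[3]))
    for k in(0,1):
        T,Ri=ing(v,k); print(k,T.round(4),Ri.round(3).tolist())
E
python3 fiti.py
```

```text
70 1.5584717477327883 [ 5.209e-01 -1.916e-01  7.210e-02  1.165e+00 -1.850e-02  4.900e-02
 -1.270e-02 -1.170e-02 -2.700e-03  6.000e-04]
75 1.5679110362976982 [ 0.5138 -0.2015  0.066   1.26   -0.006   0.0432 -0.0112  0.0035 -0.0061
  0.0023]
80 1.5400721079491395 [ 5.157e-01 -1.986e-01  6.520e-02  1.215e+00  1.870e-02  3.740e-02
 -2.000e-03 -1.300e-03 -6.400e-03  8.000e-04]
2240 0.2897321428571429 -0.0007206876295711151
1165 0.3579399141630901 0.00019205824844004127
yaw 69.61489476835969
0 [ 0.5174 -0.1847  0.0888] [[0.214, -0.718, -0.663], [0.933, 0.35, -0.078], [0.288, -0.602, 0.745]]
1 [ 0.4746 -0.1853  0.0529] [[0.212, -0.718, -0.663], [0.934, 0.348, -0.078], [0.286, -0.603, 0.745]]
```

```bash
sed -i "s/from_euler('zy'/from_euler('ZY'/" fiti.py; python3 fiti.py
```

```text
70 0.6598356410301561 [ 5.4680e-01 -2.0760e-01  6.2100e-02  1.3097e+00  1.7000e-03 -3.0000e-04
 -4.0000e-04  1.5000e-03 -3.0000e-04  7.6000e-03]
75 0.6663528279903781 [ 5.4830e-01 -2.0490e-01  6.4200e-02  1.3152e+00 -2.4000e-03  5.0000e-04
 -5.9000e-03 -2.0000e-03  5.0000e-04  1.3000e-03]
80 0.6674594221331807 [ 5.4870e-01 -2.0700e-01  6.2900e-02  1.3119e+00  2.0000e-04  1.3000e-03
 -3.6000e-03  2.0000e-04  1.3000e-03  5.7000e-03]
2240 0.903125 0.00018744441888296492
1165 0.5210300429184549 -0.00034205628849792724
yaw 75.04107104981536
0 [ 0.591  -0.2294  0.0762] [[0.184, -0.966, -0.182], [0.686, 0.258, -0.68], [0.704, 0.0, 0.71]]
1 [ 0.4982 -0.2047  0.0761] [[0.176, -0.968, -0.181], [0.688, 0.252, -0.68], [0.704, -0.005, 0.71]]
```

```bash
cat >> h.py <<'E'
def Rt(v): return R.from_rotvec(v)
def goal(st,T,Rm):
    "shift/turn of tool from current measured pose to pose"
    R0=R.from_rotvec(st['tcp_rot']); 
    d=R0.inv().apply(np.asarray(T)-st['tcp_pos'])/.04
    w=np.degrees((R0.inv()*R.from_matrix(Rm)).as_rotvec())
    return d.round(3),w.round(2)
E
python3 - <<'E'
from h import *; from fiti import ing
s=monitor.read_state(); print(Rt(s['tcp_rot']).as_matrix().round(3))
v=np.load("rack.npy")
for k in(0,1):
    T,Ri=ing(v,k)
    for sg in(1,-1):
        y=-Ri[:,2]; z=sg*Ri[:,1]; Rm=np.c_[np.cross(y,z),y,z]
        print(k,sg,goal(s,T+Ri@np.array([.004,0,.10]),Rm))
q=s['q'];M=(R.from_euler('ZYZYZ',[q[0],q[1]+q[2],q[3],q[4],q[5]])).as_matrix()
print((M.T@Rt(s['tcp_rot']).as_matrix()).round(3))
E
```

```text
[[-0.936 -0.     0.351]
 [-0.351  0.002 -0.936]
 [-0.    -1.    -0.002]]
0 1 (array([-10.837,   2.016,  -3.673]), array([-48.47, 117.92, -24.9 ]))
0 -1 (array([-10.837,   2.016,  -3.673]), array([-21.17, -51.61,  41.21]))
1 1 (array([-8.882,  2.02 , -5.065]), array([-48.48, 117.49, -24.71]))
1 -1 (array([-8.882,  2.02 , -5.065]), array([-21.05, -52.05,  41.3 ]))Traceback (most recent call last):
  File "<stdin>", line 9, in <module>
  File "scipy/spatial/transform/_rotation.pyx", line 1413, in scipy.spatial.transform._rotation.Rotation.from_euler
ValueError: Expected axis specification to be a non-empty string of upto 3 characters, got ZYZYZ
```

Call:
{"name": "send_rows", "arguments": {
  "commands": [
    {"grip": 0.7,"xyz": [-0.9,-0.4,0],"dr": [-2,-5,4]},
    {"grip": 0.7,"xyz": [-1.9,-0.8,0],"dr": [-4,-10,8]},
    {"grip": 0.7,"xyz": [-2.9,-1.2,0],"dr": [-6,-15,12]},
    {"grip": 0.7,"xyz": [-4,-1.6,0],"dr": [-8,-20,16]},
    {"grip": 0.7,"xyz": [-5,-2,0],"dr": [-10,-25,20]}
  ]
}}

```text
time_s: 0.72
tcp_pos: [0.4078, -0.5142, 0.3114]
tcp_rot: [-0.413, 1.84, -1.42]
force: [-0.1, -0.8, 0.8]
opening: 0.0724
```

```bash
cat > log.py <<'E'
from h import *
import json,os
s=monitor.read_state(); L=json.load(open("log.json")) if os.path.exists("log.json") else [dict(q=[-1.33807159e+00,2.21216948e-01,1.52764030e+00,-1.94367419e-05,1.39470370e+00,-1.26142449e-01],p=[0.21933009,-0.58458958,0.23018949],r=[-0.36760597,2.02796694,-2.02392207])]
L.append(dict(q=list(s['q']),p=list(s['tcp_pos']),r=list(s['tcp_rot'])))
json.dump(L,open("log.json","w"))
E
python3 log.py; python3 - <<'E'
from h import *; import json
L=json.load(open("log.json"))
for l in L:
    q=l['q']; M=R.from_euler('ZYZ',[q[0],q[1]+q[2],q[3]])*R.from_euler('YZ',[q[4],q[5]])
    print(np.round(q,3),np.round(l['p'],3)); print((M.inv()*Rt(l['r'])).as_matrix().round(3))
E
```

```text
[-1.338  0.221  1.528 -0.     1.395 -0.126] [ 0.219 -0.585  0.23 ]
[[ 0. -0. -1.]
 [-1. -0. -0.]
 [-0.  1. -0.]]
[-1.177  0.406  1.195  0.314  1.775 -0.382] [ 0.408 -0.514  0.311]
[[-0.  0. -1.]
 [-1. -0.  0.]
 [-0.  1.  0.]]
```

```bash
python3 - <<'E'
from h import *; from fiti import ing
s=monitor.read_state()
v=np.load("rack.npy")
for k in(0,1):
    T,Ri=ing(v,k)
    for sg in(1,-1):
        y=-Ri[:,2]; z=sg*Ri[:,1]; Rm=np.c_[np.cross(y,z),y,z]
        print(k,sg,goal(s,T+Ri@np.array([.004,0,.12]),Rm),T+Ri@np.array([.004,0,.12]))
E
```

```text
0 1 (array([-4.688,  5.87 , -0.203]), array([-28.83, 150.38, -15.07])) [ 0.56994873 -0.30833102  0.16420568]
0 -1 (array([-4.688,  5.87 , -0.203]), array([-11.11, -26.34,  21.25])) [ 0.56994873 -0.30833102  0.16420568]
1 1 (array([-3.567,  5.634, -2.311]), array([-28.82, 149.93, -14.98])) [ 0.47719145 -0.28365169  0.16412165]
1 -1 (array([-3.567,  5.634, -2.311]), array([-11.07, -26.79,  21.3 ])) [ 0.47719145 -0.28365169  0.16412165]
```

Call:
{"name": "send_rows", "arguments": {
  "commands": [
    {"grip": 0.7,"xyz": [-0.6,0.8,-0.4],"dr": [-2,-5,4]},
    {"grip": 0.7,"xyz": [-1.2,1.8,-0.8],"dr": [-4,-10,8]},
    {"grip": 0.7,"xyz": [-1.8,2.8,-1.2],"dr": [-6,-15,12]},
    {"grip": 0.7,"xyz": [-2.5,3.9,-1.6],"dr": [-9,-21,17]},
    {"grip": 0.7,"xyz": [-3.0,4.7,-2.0],"dr": [-11,-27,21]}
  ]
}}

```text
time_s: 1.35
tcp_pos: [0.4634, -0.3184, 0.1866]
tcp_rot: [-0.435, 1.566, -0.816]
force: [-0.5, -0.4, -0.6]
opening: 0.0726
```

```bash
python3 log.py; cat > kin.py <<'E'
from h import *; import json
from scipy.optimize import least_squares
Rc=np.array([[0,0,-1],[-1,0,0],[0,1,0.]])
def fk(q,g):
    h,oy,L1,a,L2,L3,bx=g
    R12=R.from_euler('Z',q[0]); 
    p=np.array([bx,oy,h])+R.from_euler('Y',q[1]).apply([0,0,L1])+R.from_euler('Y',q[1]+q[2]).apply([a,0,L2])
    Rw=R.from_euler('YZ',[q[1]+q[2],q[3]])*R.from_euler('YZ',[q[4],q[5]])
    p=p+Rw.apply([0,0,L3])
    return R12.apply(p),(R12*Rw).as_matrix()@Rc
def fit():
    L=json.load(open("log.json"))
    f=lambda g:np.concatenate([fk(l['q'],g)[0]-np.array(l['p']) for l in L]+[1e-4*(g-g0)])
    g0=np.array([.4,-.08,.42,0,.4,.2,0]); r=least_squares(f,g0); return r.x,f(r.x)[:-7]
lo=np.array([-2.98,-.91,.09,-1.24,.2,-2.68]);hi=np.array([2.98,2.08,2.57,4.39,2.65,2.68])
def ik(T,Rm,g,q0s):
    best=None
    for q0 in q0s:
        def f(q):
            p,M=fk(q,g); return np.r_[(p-T)*5,(R.from_matrix(M.T@Rm)).as_rotvec()]
        r=least_squares(f,np.clip(q0,lo+.01,hi-.01),bounds=(lo,hi))
        if r.cost<1e-8:
            if best is None or abs(r.x-q0s[0]).max()<abs(best-q0s[0]).max(): best=r.x
    return best
E
python3 - <<'E'
from kin import *
g,e=fit(); print(g.round(4)); print((e*1000).round(2)); np.save("g.npy",g)
print(monitor.read_state()['q'].round(3))
E
```

```text
[0.3111 0.0786 0.4116 0.0524 0.5477 0.3339 0.    ]
[ 0. -0. -0. -0.  0. -0. -0. -0.  0.]
[-1.049  0.467  1.488  0.526  1.767 -0.852]
```

```bash
cat > plan.py <<'E'
from kin import *; from fiti import ing
g=np.load("g.npy"); v=np.load("rack.npy")
PAL=np.array([.5188,.1643]); PY=np.radians(-101.9); pax=np.array([np.cos(PY),np.sin(PY),0]); pay=np.array([-np.sin(PY),np.cos(PY),0])
A=np.radians(4.764)
def tool(T,Ri,sg,x,h): # h: TCP offset along ingot z
    y=-Ri[:,2]; z=sg*Ri[:,1]; return T+Ri@np.array([x,0,h]), np.c_[np.cross(y,z),y,z]
def place(level,d,yoff=.0025,up=0): # d=+1 thick toward stop(+y)
    yaw=PY+np.pi/2*d
    Ri=R.from_euler('ZY',[yaw,-A if level==0 else A]).as_matrix()
    T=np.r_[PAL,.083]+pay*yoff+np.array([0,0,.017+.034*level+up]); return T,Ri
if __name__=="__main__":
    q0=monitor.read_state()['q']
    qs=[q0]+[np.r_[q0[:3],a,b,c] for a in(-.5,0,.5,2,3) for b in(.7,1.7) for c in(-2,-.8,.8,2)]
    for sg in(-1,1):
        for k in(0,1):
            T,Rm=tool(*ing(v,k),sg,.004,-.011); print("pick",k,sg,np.round(x,2) if (x:=ik(T,Rm,g,qs)) is not None else None)
        for lev in(0,1):
            for d in(1,-1):
                T,Rm=tool(*place(lev,d,up=.05),sg,.004,-.011)
                qp=[np.r_[.4,q0[1:3],a,b,c] for a in(0,.5,3) for b in(.7,1.7) for c in(-2,-.8,.8,2)]
                print("place",lev,d,sg,np.round(x,2) if (x:=ik(T,Rm,g,qp)) is not None else None)
E
python3 plan.py
```

```text
pick 0 -1 [-0.81  0.65  1.46  0.65  1.52 -0.75]
pick 1 -1 [-0.89  0.49  1.71  0.61  1.49 -0.87]
place 0 1 -1 [ 0.18  0.07  1.87 -0.03  1.12  1.97]
place 0 -1 -1 [ 0.15  0.17  1.77  0.03  1.28 -1.23]
place 1 1 -1 [0.14 0.15 1.72 0.03 1.35 1.91]
place 1 -1 -1 [ 0.18  0.02  1.86 -0.03  1.18 -1.17]
pick 0 1 [-0.81  0.65  1.46  0.65  1.52  2.39]
pick 1 1 [-0.89  0.49  1.71  0.61  1.49  2.28]
place 0 1 1 [ 0.18  0.07  1.87 -0.03  1.12 -1.17]
place 0 -1 1 [0.15 0.17 1.77 0.03 1.28 1.91]
place 1 1 1 [ 0.14  0.15  1.72  0.03  1.35 -1.23]
place 1 -1 1 [ 0.18  0.02  1.86 -0.03  1.18  1.97]
```

```bash
cat > g.py <<'E'
import sys
from plan import *
def show(T,Rm):
    s=monitor.read_state(); d,w=goal(s,T,Rm); print("xyz",d.tolist(),"dr",w.tolist(),"|",s['tcp_pos'].round(4),s['time_s'],s['force'].round(1),round(s['opening'],4))
E
python3 -c "
from g import *
for h in(.06,-.011): show(*tool(*ing(v,1),-1,.004,h))"
```

```text
xyz [-0.272, 2.55, 0.116] dr [0.1, 0.15, 0.24] | [ 0.4634 -0.3184  0.1866] 1.35 [-0.5 -0.4 -0.6] 0.0726
xyz [-0.28, 4.325, 0.119] dr [0.1, 0.15, 0.24] | [ 0.4634 -0.3184  0.1866] 1.35 [-0.5 -0.4 -0.6] 0.0726
```

Call:
{"name": "send_rows", "arguments": {
  "commands": [
    {"grip": 0.75,"xyz": [-0.15,1.0,0.06],"dr": [0,0,0.2]},
    {"grip": 0.75,"xyz": [-0.27,2.0,0.12],"dr": [0,0,0.2]},
    {"grip": 0.75,"xyz": [-0.27,2.7,0.12],"dr": [0,0.1,0.2]},
    {"grip": 0.75,"xyz": [-0.27,2.7,0.12],"dr": [0,0.1,0.2]}
  ]
}}

```text
time_s: 1.85
tcp_pos: [0.4886, -0.2389, 0.117]
tcp_rot: [-0.432, 1.572, -0.815]
force: [0.0, -0.6, -0.2]
opening: 0.0746
```

```bash
python3 log.py; cat > snap.py <<'E'
import sys; from h import *
i=sys.argv[1]; out=[]
for n,o,sz in(("top",(230,130),(240,140)),("side",(220,120),(240,180))):
    p,d=viewer.grab_frame(n); np.savez(f"{n}{i}.npz",p=p,d=d)
    im=cv2.resize(p[o[1]:o[1]+sz[1],o[0]:o[0]+sz[0]],None,fx=3.3,fy=3.3,interpolation=cv2.INTER_CUBIC); cv2.imwrite(f"pics/{n}{i}.png",im[:600])
E
python3 snap.py 1; python3 -c "
from g import *
show(*tool(*ing(v,1),-1,.004,-.011))"
```

```text
xyz [-0.027, 1.708, -0.032] dr [-0.05, -0.06, 0.28] | [ 0.4896 -0.2419  0.1191] 1.95 [-0.6 -0.6 -0. ] 0.0745
```

View pics/top1.png

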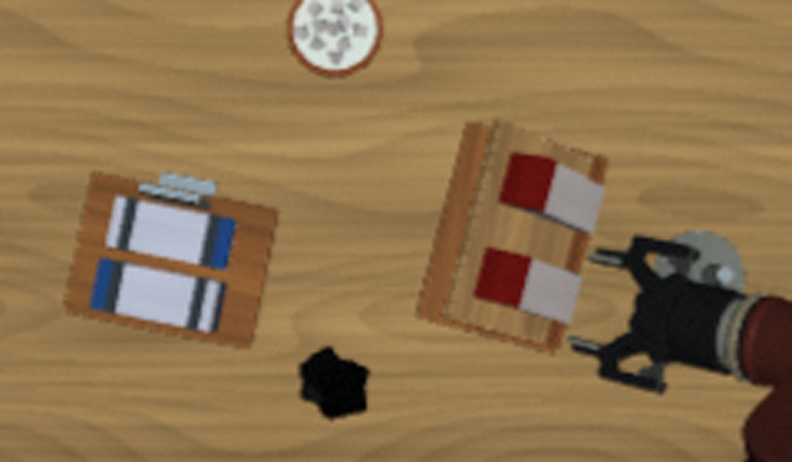

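View pics/side1.png

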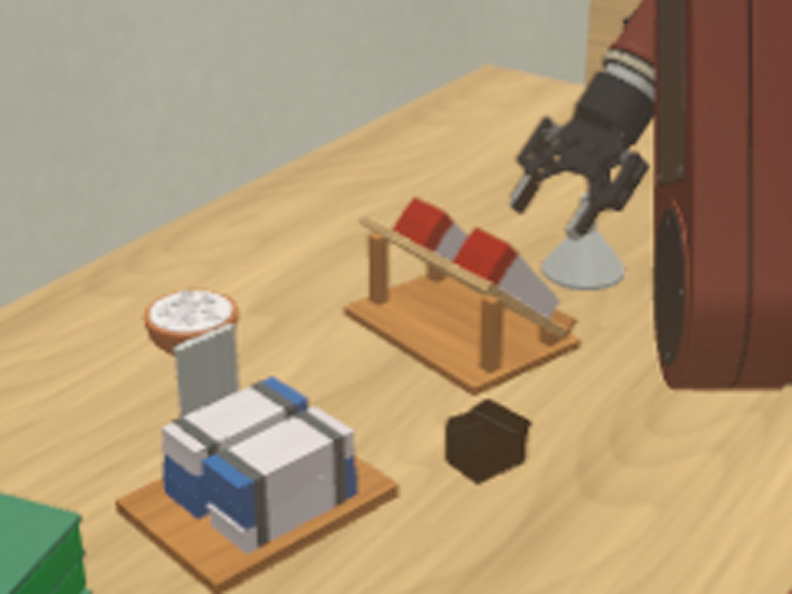

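The top view shows the open fingers, at about (590,258) and (575,345), straddling the near ingot. Going in now.

Call:
{"name": "send_rows", "arguments": {
  "commands": [
    {"grip": 0.75,"xyz": [-0.03,0.5,-0.03],"dr": [0,0,0.2]},
    {"grip": 0.75,"xyz": [-0.03,1.0,-0.03],"dr": [0,0,0.2]},
    {"grip": 0.75,"xyz": [-0.03,1.4,-0.03],"dr": [0,0,0.2]},
    {"grip": 0.75,"xyz": [-0.03,1.7,-0.03],"dr": [0,0,0.2]},
    {"grip": 0.75,"xyz": [-0.03,1.7,-0.03],"dr": [0,0,0.2]}
  ]
}}

```text
time_s: 2.58
tcp_pos: [0.5006, -0.1929, 0.0702]
tcp_rot: [-0.429, 1.57, -0.815]
force: [-0.6, -0.4, 0.3]
opening: 0.0746
```

```bash
python3 log.py; python3 -c "
from g import *
show(*tool(*ing(v,1),-1,.004,-.011))"; python3 snap.py 2
```

```text
xyz [0.011, -0.042, 0.018] dr [0.06, -0.1, 0.0] | [ 0.5006 -0.1929  0.0702] 2.575 [-0.6 -0.4  0.3] 0.0746
```

View pics/side2.png

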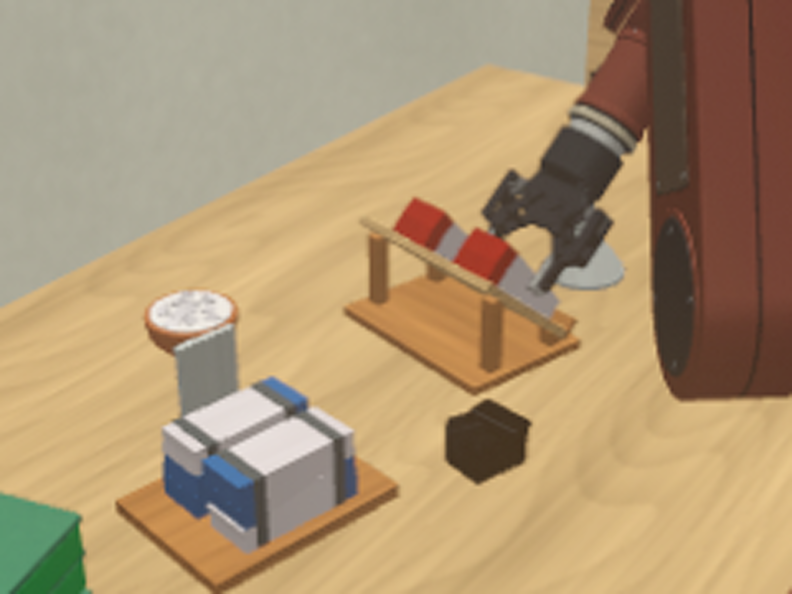

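View pics/top2.png

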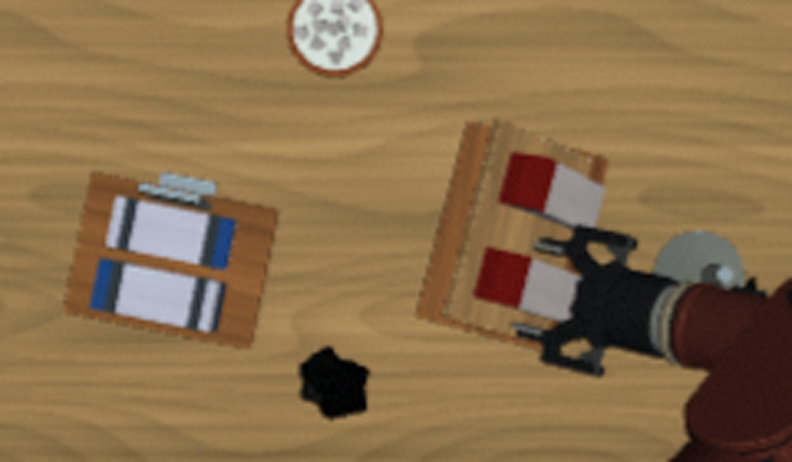

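The fingers sit on either side of the near ingot, with tips at (540,245) and (520,330) in the top view. Closing.

Call:
{"name": "send_rows", "arguments": {
  "commands": [
    {"grip": -0.2,"xyz": [0,-0.05,0.01],"dr": [0,0,0]},
    {"grip": -0.2,"xyz": [0,-0.05,0.01],"dr": [0,0,0]},
    {"grip": -0.2,"xyz": [0,-0.05,0.01],"dr": [0,0,0]},
    {"grip": -0.2,"xyz": [0,-0.05,0.01],"dr": [0,0,0]},
    {"grip": -0.2,"xyz": [0,-0.05,0.01],"dr": [0,0,0]}
  ],
  "newtons": 60
}}

```text
time_s: 3.3
tcp_pos: [0.5012, -0.1968, 0.0734]
tcp_rot: [-0.429, 1.567, -0.819]
force: [-3.0, -4.6, 6.0]
opening: 0.049
```

```bash
python3 -c "
from g import *
s=monitor.read_state();T,Ri=ing(v,1);print(Ri.T@(s['tcp_pos']-T), Ri.T@s['force'])"
```

```text
[ 0.00408533 -0.00083476 -0.00785681] [0.5753386  1.75673169 7.95195137]
```

Call:
{"name": "send_rows", "arguments": {
  "commands": [
    {"grip": -0.2,"xyz": [0,-0.2,0],"dr": [0,0,0]},
    {"grip": -0.2,"xyz": [0,-0.5,0],"dr": [0,0,0]},
    {"grip": -0.2,"xyz": [0,-1.0,0],"dr": [0,0,0]},
    {"grip": -0.2,"xyz": [0,-1.6,0],"dr": [0,0,0]},
    {"grip": -0.2,"xyz": [0,-2.2,0],"dr": [0,0,0]}
  ]
}}

```text
time_s: 3.92
tcp_pos: [0.4845, -0.2572, 0.1358]
tcp_rot: [-0.43, 1.569, -0.819]
force: [0.2, 0.9, -5.5]
opening: 0.0488
```

```bash
python3 log.py; python3 snap.py 3; python3 -c "
from h import *
s=monitor.read_state();print(s)"
```

```text
{'time_s': 4.025, 'q': array([-0.97507761,  0.45528361,  1.60775957,  0.56247232,  1.63394023,
       -0.84705062]), 'dq': array([ 0.02340392,  0.01608237,  0.0503563 ,  0.01547084, -0.02972981,
       -0.00316273]), 'joint_torque': array([-6.52718567e-02, -5.42323172e+01, -3.17517865e+01,  3.01325306e+00,
        4.10756662e+00,  3.70080338e-02]), 'tcp_pos': array([ 0.48547175, -0.25938149,  0.1372774 ]), 'tcp_rot': array([-0.42994041,  1.56504379, -0.82398101]), 'force': array([ 1.20927217,  0.05188119, -4.49084642]), 'ft_torque': array([-0.93342497,  0.22205936, -0.06386906]), 'opening': 0.04866717279233263}
```

View pics/side3.png

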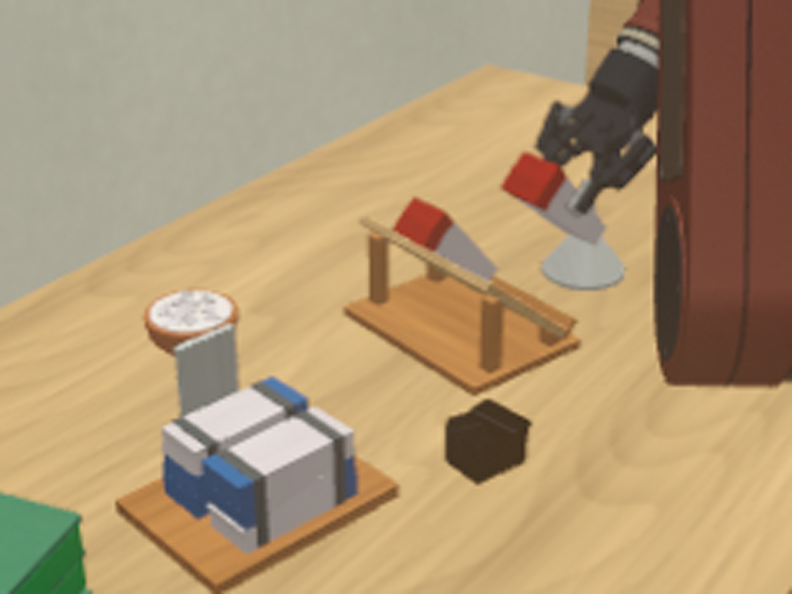

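```bash
python3 -c "
from g import *
g,e=fit();print(g.round(4),abs(e).max());np.save('g.npy',g)
show(*tool(*place(0,-1,-.012,.09),-1,.004,-.0079)); print(tool(*place(0,-1,-.012,.09),-1,.004,-.0079)[0])"
```

```text
[0.3111 0.0786 0.4116 0.0524 0.5477 0.3339 0.    ] 3.82726247916132e-09
xyz [-8.254, 6.479, -2.316] dr [-39.65, -85.7, -30.03] | [ 0.4855 -0.2594  0.1373] 4.025 [ 1.2  0.1 -4.5] 0.0487
[0.50251537 0.16773171 0.1824595 ]
```

```bash
cat >> g.py <<'E'
def slerp(Rm,f):
    R0=Rt(monitor.read_state()['tcp_rot']); w=(R0.inv()*R.from_matrix(Rm)).as_rotvec(); return (R0*R.from_rotvec(w*f)).as_matrix()
E
python3 -c "
from g import *
T,Rm=tool(*place(0,-1,-.012,.09),-1,.004,-.0079)
show([.47,-.19,.28],slerp(Rm,.4))"
```

```text
xyz [-3.629, -1.449, -0.788] dr [-15.86, -34.28, -12.01] | [ 0.4855 -0.2594  0.1373] 4.025 [ 1.2  0.1 -4.5] 0.0487
```

Call:
{"name": "send_rows", "arguments": {
  "commands": [
    {"grip": -0.2,"xyz": [-0.8,-0.35,-0.17],"dr": [-2,-4,-1.5]},
    {"grip": -0.2,"xyz": [-1.6,-0.65,-0.35],"dr": [-5,-11,-4]},
    {"grip": -0.2,"xyz": [-2.4,-0.95,-0.5],"dr": [-9,-19,-6.5]},
    {"grip": -0.2,"xyz": [-3.1,-1.2,-0.65],"dr": [-12.5,-27,-9.5]},
    {"grip": -0.2,"xyz": [-3.6,-1.45,-0.8],"dr": [-16,-34,-12]}
  ]
}}

```text
time_s: 4.65
tcp_pos: [0.4689, -0.1869, 0.2782]
tcp_rot: [-0.961, 1.085, -0.551]
force: [-0.6, 1.6, -6.3]
opening: 0.0486
```

```bash
python3 -c "
from g import *
T,Rm=tool(*place(0,-1,-.012,.09),-1,.004,-.0079)
show(T,Rm);show([.50,.0,.27],slerp(Rm,.6))"
```

```text
xyz [-5.423, 6.441, 3.762] dr [-23.67, -51.21, -18.49] | [ 0.4689 -0.1869  0.2782] 4.65 [-0.6  1.6 -6.3] 0.0486
xyz [-3.237, 2.46, 2.441] dr [-14.2, -30.73, -11.09] | [ 0.4689 -0.1869  0.2782] 4.65 [-0.6  1.6 -6.3] 0.0486
```

Call:
{"name": "send_rows", "arguments": {
  "commands": [
    {"grip": -0.2,"xyz": [-0.65,0.5,0.5],"dr": [-3,-6,-2]},
    {"grip": -0.2,"xyz": [-1.3,1.0,1.0],"dr": [-6,-12.5,-4.5]},
    {"grip": -0.2,"xyz": [-1.95,1.5,1.5],"dr": [-9,-19,-7]},
    {"grip": -0.2,"xyz": [-2.6,2.0,2.0],"dr": [-11.5,-25,-9]},
    {"grip": -0.2,"xyz": [-3.2,2.5,2.4],"dr": [-14,-31,-11]}
  ]
}}

```text
time_s: 5.28
tcp_pos: [0.4996, -0.0001, 0.2666]
tcp_rot: [-1.342, 0.584, -0.284]
force: [0.2, 0.4, -5.4]
opening: 0.0485
```

```bash
python3 -c "
from g import *
T,Rm=tool(*place(0,-1,-.012,.09),-1,.004,-.0079)
show(T,Rm)"
```

```text
xyz [-1.608, 2.95, 3.278] dr [-9.78, -20.3, -7.43] | [ 4.996e-01 -1.000e-04  2.666e-01] 5.275 [ 0.2  0.4 -5.4] 0.0485
```

Call:
{"name": "send_rows", "arguments": {
  "commands": [
    {"grip": -0.2,"xyz": [-0.35,0.5,0.8],"dr": [-2.5,-5,-2]},
    {"grip": -0.2,"xyz": [-0.75,1.1,1.6],"dr": [-5,-10,-4]},
    {"grip": -0.2,"xyz": [-1.15,1.8,2.4],"dr": [-7.5,-15.5,-5.5]},
    {"grip": -0.2,"xyz": [-1.6,2.6,3.25],"dr": [-9.8,-20.3,-7.4]},
    {"grip": -0.2,"xyz": [-1.6,2.9,3.25],"dr": [-9.8,-20.3,-7.4]}
  ]
}}

```text
time_s: 5.9
tcp_pos: [0.5008, 0.1682, 0.1826]
tcp_rot: [-1.554, 0.23, -0.092]
force: [-0.6, -0.6, -7.1]
opening: 0.0493
```

```bash
python3 snap.py 4; python3 -c "
from g import *
T,Rm=tool(*place(0,-1,-.012,.09),-1,.004,-.0079)
show(T,Rm)"
```

```text
xyz [0.023, -0.007, 0.072] dr [0.08, -0.13, -0.36] | [0.501  0.1651 0.1823] 6.0 [ 0.8 -0.7 -6.4] 0.049
```

View pics/side4.png

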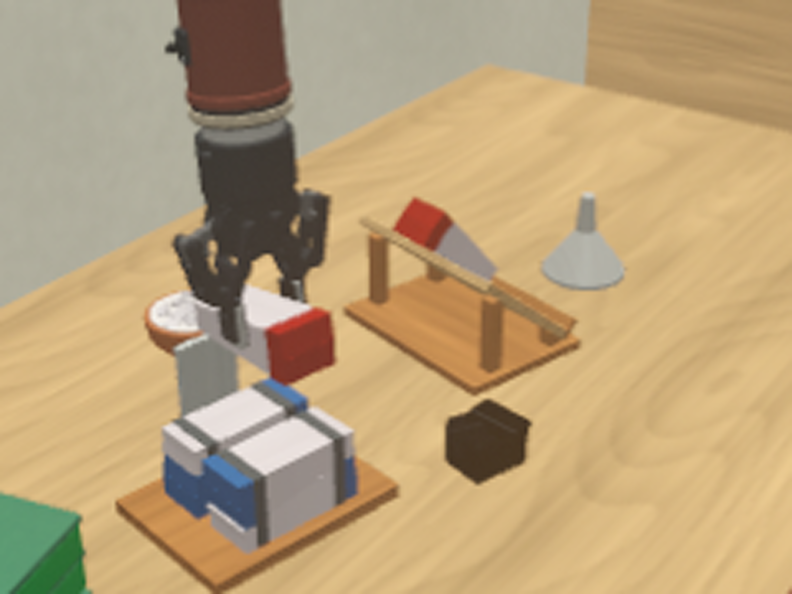

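View pics/top4.png

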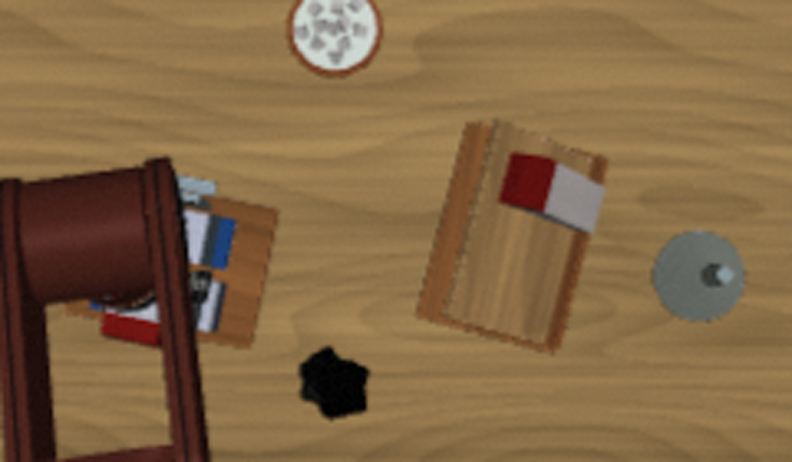

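```bash
cat > fith.py <<'E'
from g import *; from fiti import cast
from scipy.optimize import least_squares,minimize
def fitheld(i,T0,R0,names=("side",),dof=6):
    V=[]
    for n in names:
        p,d=load(n,i);P=cloud(n,d);c=viewer.camera_info(n)
        m=(np.linalg.norm(P-T0,axis=-1)<.075)&(p.max(-1)>95)&((p[...,2].astype(int)-p[...,1]>60)|(p.max(-1).astype(int)-p.min(-1)<35))
        m&=(P[...,2]>T0[2]-.03)
        r=(cloud(n,np.ones_like(d))-c['xyz'])[m]; V.append((c['xyz'],r,d[m])); print(n,m.sum())
    def f(x):
        T=T0+x[:3];Rm=R0@R.from_rotvec(x[3:]).as_matrix(); e=0
        for o,r,d in V:
            D=cast(o,r,T,Rm); e+=(np.minimum(abs(D-d),.012)**2).mean()/.012**2
        return e+1e-3*((x[3:]/.05)**2).sum()
    x=np.zeros(6)
    for _ in range(5):
        S=np.vstack([x,x+np.diag([.005]*3+[.05]*3)]); x=minimize(f,x,method='Nelder-Mead',options=dict(initial_simplex=S,maxfev=800)).x
    T=T0+x[:3];Rm=R0@R.from_rotvec(x[3:]).as_matrix()
    print("res",f(x),"shift",x[:3].round(4),"rot deg (ingot axes)",np.degrees(x[3:]).round(1)); 
    return T,Rm
def exp_ingot(sg=-1,x=.004,h=-.0079):
    s=monitor.read_state();Rt_=Rt(s['tcp_rot']).as_matrix(); z=-Rt_[:,1];y=sg*Rt_[:,2];Ri=np.c_[np.cross(y,z),y,z]
    return s['tcp_pos']-Ri@np.array([x,0,h]),Ri
def inpal(T,Ri):
    d=T-np.r_[PAL,0]; a=Ri[:,0]; b=Ri[:,2]
    print("pallet frame mm",(np.array([d@pax,d@pay,d[2]])*1000).round(1),"x-axis in pal",np.round([a@pax,a@pay,a[2]],3),"tilt deg",np.degrees(np.arcsin(a[2])).round(1),"roll",np.degrees(np.arcsin(Ri[2,1])).round(1),"yawerr",np.degrees(np.arctan((a@pax)/(a@pay))).round(1))
E
python3 - <<'E'
from fith import *
T,Ri=exp_ingot(); inpal(T,Ri)
inpal(*fitheld(4,T,Ri)); 
E
```

```text
pallet frame mm [  2.9 -12.9 189.8] x-axis in pal [-0.002 -0.996  0.089] tilt deg 5.1 roll 0.1 yawerr 0.1
side 723
res 0.1129550253462371 shift [-0.0004  0.0013 -0.0009] rot deg (ingot axes) [ 0.1 -0.3 -0.3]
pallet frame mm [  1.7 -13.5 188.9] x-axis in pal [-0.007 -0.995  0.095] tilt deg 5.5 roll 0.2 yawerr 0.4
```

```bash
python3 -c "
from g import *
for u in (.03,.006): show(*tool(*place(0,-1,-.010,u),-1,.004,-.0079))"
```

```text
xyz [0.206, 1.483, 0.075] dr [0.08, -0.13, -0.36] | [0.501  0.1651 0.1823] 6.0 [ 0.8 -0.7 -6.4] 0.049
xyz [0.26, 2.081, 0.076] dr [0.08, -0.13, -0.36] | [0.501  0.1651 0.1823] 6.0 [ 0.8 -0.7 -6.4] 0.049
```

Call:
{"name": "send_rows", "arguments": {
  "commands": [
    {"grip": -0.2,"xyz": [0.08,0.5,0.04],"dr": [0,0,-0.2]},
    {"grip": -0.2,"xyz": [0.14,1.0,0.07],"dr": [0,-0.1,-0.4]},
    {"grip": -0.2,"xyz": [0.2,1.45,0.07],"dr": [0,-0.1,-0.4]},
    {"grip": -0.2,"xyz": [0.24,1.85,0.07],"dr": [0,-0.1,-0.4]},
    {"grip": -0.2,"xyz": [0.26,2.05,0.07],"dr": [0,-0.1,-0.4]}
  ]
}}

```text
time_s: 6.62
tcp_pos: [0.507, 0.166, 0.1011]
tcp_rot: [-1.556, 0.226, -0.104]
force: [-0.2, 0.5, -5.9]
opening: 0.0487
```

```bash
python3 -c "
from fith import *
inpal(*exp_ingot())
for u in (.00,): show(*tool(*place(0,-1,-.010,u),-1,.004,-.0079))"
```

```text
pallet frame mm [  0.8  -7.3 108.6] x-axis in pal [-0.003 -0.997  0.078] tilt deg 4.5 roll 0.0 yawerr 0.2
xyz [-0.052, 0.22, 0.019] dr [-0.0, -0.16, 0.27] | [0.507  0.166  0.1011] 6.625 [-0.2  0.5 -5.9] 0.0487
```

Call:
{"name": "send_rows", "arguments": {
  "commands": [
    {"grip": -0.2,"xyz": [-0.04,0.08,0.02],"dr": [0,-0.1,0.25]},
    {"grip": -0.2,"xyz": [-0.04,0.16,0.02],"dr": [0,-0.1,0.25]},
    {"grip": -0.2,"xyz": [-0.04,0.16,0.02],"dr": [0,-0.1,0.25]}
  ]
}}

```text
time_s: 7.0
tcp_pos: [0.5057, 0.1679, 0.0962]
tcp_rot: [-1.555, 0.226, -0.099]
force: [0.2, 0.3, -6.3]
opening: 0.049
```

Call:
{"name": "send_rows", "arguments": {
  "commands": [
    {"grip": -0.2,"xyz": [0,0.03,0],"dr": [0,0,0]},
    {"grip": -0.2,"xyz": [0,0.06,0],"dr": [0,0,0]},
    {"grip": -0.2,"xyz": [0,0.06,0],"dr": [0,0,0]}
  ]
}}

```text
time_s: 7.38
tcp_pos: [0.5053, 0.1679, 0.0935]
tcp_rot: [-1.555, 0.226, -0.099]
force: [-0.1, -0.7, -6.1]
opening: 0.0487
```

Call:
{"name": "send_rows", "arguments": {
  "commands": [
    {"grip": -0.2,"xyz": [0,0.03,0],"dr": [0,0,0]},
    {"grip": -0.2,"xyz": [0,0.05,0],"dr": [0,0,0]},
    {"grip": -0.2,"xyz": [0,0.05,0],"dr": [0,0,0]}
  ]
}}

```text
time_s: 7.75
tcp_pos: [0.5055, 0.1679, 0.0931]
tcp_rot: [-1.555, 0.226, -0.1]
force: [-5.1, -1.6, 6.9]
opening: 0.0489
```

```bash
python3 -c "
from fith import *
inpal(*exp_ingot())"
```

```text
pallet frame mm [ -0.7  -9.2 100.7] x-axis in pal [-0.    -0.997  0.081] tilt deg 4.6 roll -0.0 yawerr 0.0
```

Call:
{"name": "send_rows", "arguments": {
  "commands": [
    {"grip": -0.2,"xyz": [0,-0.06,0],"dr": [0,0,0]},
    {"grip": -0.2,"xyz": [0.08,-0.075,0],"dr": [0,0,0]},
    {"grip": -0.2,"xyz": [0.16,-0.08,0],"dr": [0,0,0]},
    {"grip": -0.2,"xyz": [0.24,-0.085,0],"dr": [0,0,0]},
    {"grip": -0.2,"xyz": [0.24,-0.085,0],"dr": [0,0,0]}
  ]
}}

```text
time_s: 8.38
tcp_pos: [0.5151, 0.1657, 0.094]
tcp_rot: [-1.555, 0.227, -0.099]
force: [-0.5, -0.2, -6.1]
opening: 0.0487
```

```bash
python3 -c "
from fith import *
inpal(*exp_ingot())"
```

```text
pallet frame mm [ -0.6   0.7 101.5] x-axis in pal [-0.    -0.997  0.081] tilt deg 4.7 roll -0.0 yawerr 0.0
```

Call:
{"name": "send_rows", "arguments": {
  "commands": [
    {"grip": -0.2,"xyz": [0.025,-0.003,0],"dr": [0,0,0]},
    {"grip": -0.2,"xyz": [0.05,-0.005,0],"dr": [0,0,0]},
    {"grip": -0.2,"xyz": [0.05,-0.005,0],"dr": [0,0,0]}
  ]
}}

```text
time_s: 8.75
tcp_pos: [0.5167, 0.1655, 0.0941]
tcp_rot: [-1.555, 0.227, -0.099]
force: [-0.7, -0.2, -6.0]
opening: 0.0488
```

Call:
{"name": "send_rows", "arguments": {
  "commands": [
    {"grip": -0.2,"xyz": [0.025,-0.003,0],"dr": [0,0,0]},
    {"grip": -0.2,"xyz": [0.025,-0.003,0],"dr": [0,0,0]}
  ]
}}

```text
time_s: 9.0
tcp_pos: [0.5168, 0.1654, 0.094]
tcp_rot: [-1.555, 0.228, -0.098]
force: [-5.8, 1.2, -4.2]
opening: 0.0489
```

Call:
{"name": "send_rows", "arguments": {
  "commands": [
    {"grip": -0.2,"xyz": [0.005,0.02,0],"dr": [0,0,0]},
    {"grip": -0.2,"xyz": [0.01,0.035,0],"dr": [0,0,0]},
    {"grip": -0.2,"xyz": [0.01,0.04,0],"dr": [0,0,0]}
  ]
}}

```text
time_s: 9.38
tcp_pos: [0.5169, 0.1654, 0.0931]
tcp_rot: [-1.555, 0.228, -0.097]
force: [-8.2, -0.1, 3.5]
opening: 0.0488
```

```bash
python3 -c "
from fith import *
inpal(*exp_ingot())"
```

```text
pallet frame mm [ -0.7   2.6 100.7] x-axis in pal [ 0.    -0.996  0.084] tilt deg 4.8 roll -0.0 yawerr -0.0
```

Call:
{"name": "send_rows", "arguments": {
  "commands": [
    {"grip": 0.2,"xyz": [0,0,0],"dr": [0,0,0]},
    {"grip": 0.3,"xyz": [0,0,0],"dr": [0,0,0]},
    {"grip": 0.5,"xyz": [0,0,0],"dr": [0,0,0]},
    {"grip": 0.6,"xyz": [0,0,0],"dr": [0,0,0]}
  ]
}}

```text
time_s: 9.88
tcp_pos: [0.5185, 0.1651, 0.0929]
tcp_rot: [-1.555, 0.226, -0.1]
force: [-0.4, -0.1, 0.1]
opening: 0.0683
```

Call:
{"name": "send_rows", "arguments": {
  "commands": [
    {"grip": 0.6,"xyz": [0,-0.3,0],"dr": [0,0,0]},
    {"grip": 0.6,"xyz": [0,-1.0,0],"dr": [0,0,0]},
    {"grip": 0.6,"xyz": [0,-2.0,0],"dr": [0,0,0]},
    {"grip": 0.6,"xyz": [0,-3.2,0],"dr": [0,0,0]},
    {"grip": 0.6,"xyz": [0,-4.0,0],"dr": [0,0,0]}
  ]
}}

```text
time_s: 10.5
tcp_pos: [0.5318, 0.1625, 0.2558]
tcp_rot: [-1.554, 0.223, -0.102]
force: [0.8, -0.0, -0.9]
opening: 0.0682
```

```bash
python3 snap.py 5; python3 - <<'E'
from fith import *
for nm in(("side",),):
    inpal(*fitheld(5,*place(0,-1,.003,0),names=nm))
T,Rm=tool(*ing(v,0),-1,.004,.06)
show(T,Rm);show([.47,0,.3],slerp(Rm,.4))
E
```

```text
side 1319
res 0.44214222180446383 shift [-0.0002  0.0007  0.0007] rot deg (ingot axes) [0.9 0.1 0.5]
pallet frame mm [ -0.7   2.7 100.7] x-axis in pal [ 0.009 -0.997  0.081] tilt deg 4.6 roll 0.8 yawerr -0.5
xyz [3.613, 3.118, -10.292] dr [39.02, 86.21, 30.98] | [0.5335 0.1627 0.2579] 10.6 [ 0.8 -0.1  0.4] 0.0684
xyz [-0.79, -1.012, -4.304] dr [15.61, 34.48, 12.39] | [0.5335 0.1627 0.2579] 10.6 [ 0.8 -0.1  0.4] 0.0684
```

View pics/side5.png

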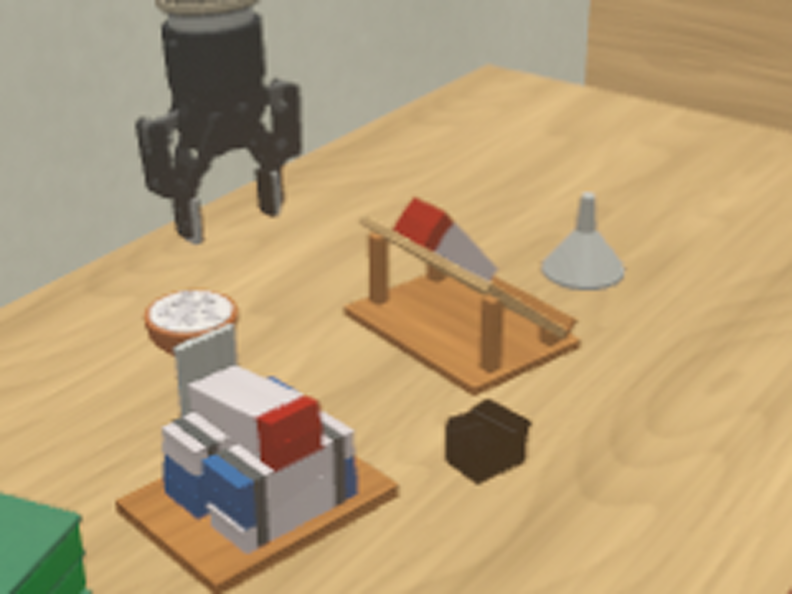

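Call:
{"name": "send_rows", "arguments": {
  "commands": [
    {"grip": 0.75,"xyz": [-0.15,-0.2,-0.85],"dr": [3,6.5,2.5]},
    {"grip": 0.75,"xyz": [-0.3,-0.4,-1.7],"dr": [6,13.5,5]},
    {"grip": 0.75,"xyz": [-0.45,-0.6,-2.6],"dr": [9,20.5,7.5]},
    {"grip": 0.75,"xyz": [-0.6,-0.8,-3.5],"dr": [12,27.5,10]},
    {"grip": 0.75,"xyz": [-0.8,-1.0,-4.3],"dr": [15.5,34.5,12.5]}
  ]
}}

```text
time_s: 11.22
tcp_pos: [0.4666, -0.001, 0.2943]
tcp_rot: [-1.186, 0.825, -0.412]
force: [0.0, -0.2, 0.3]
opening: 0.075
```

```bash
python3 - <<'E'
from fith import *
T,Rm=tool(*ing(v,0),-1,.004,.12)
show(T,Rm);show([.53,-.22,.28],slerp(Rm,.6))
E
```

```text
xyz [8.009, -0.001, -3.487] dr [23.93, 51.1, 18.46] | [ 0.4666 -0.001   0.2943] 11.225 [ 0.  -0.2  0.3] 0.075
xyz [4.863, -1.787, -2.405] dr [14.36, 30.66, 11.08] | [ 0.4666 -0.001   0.2943] 11.225 [ 0.  -0.2  0.3] 0.075
```

Call:
{"name": "send_rows", "arguments": {
  "commands": [
    {"grip": 0.75,"xyz": [0.9,-0.35,-0.45],"dr": [3,6,2]},
    {"grip": 0.75,"xyz": [1.9,-0.7,-0.95],"dr": [6,12.5,4.5]},
    {"grip": 0.75,"xyz": [2.9,-1.1,-1.45],"dr": [9,19,7]},
    {"grip": 0.75,"xyz": [3.9,-1.45,-1.95],"dr": [12,25,9]},
    {"grip": 0.75,"xyz": [4.85,-1.8,-2.4],"dr": [14.5,30.5,11]}
  ]
}}

```text
time_s: 11.85
tcp_pos: [0.5314, -0.2201, 0.2805]
tcp_rot: [-0.757, 1.292, -0.666]
force: [0.9, 0.1, 0.4]
opening: 0.0747
```

```bash
python3 - <<'E'
from fith import *
T,Rm=tool(*ing(v,0),-1,.004,.12)
show(T,Rm)
E
```

```text
xyz [3.61, 1.035, 0.373] dr [9.46, 20.62, 7.34] | [ 0.5314 -0.2201  0.2805] 11.85 [0.9 0.1 0.4] 0.0747
```

Call:
{"name": "send_rows", "arguments": {
  "commands": [
    {"grip": 0.75,"xyz": [0.8,0.1,0.1],"dr": [2,5,1.5]},
    {"grip": 0.75,"xyz": [1.6,0.3,0.2],"dr": [4.5,10,3.5]},
    {"grip": 0.75,"xyz": [2.4,0.5,0.3],"dr": [7,15,5.5]},
    {"grip": 0.75,"xyz": [3.1,0.8,0.35],"dr": [9.5,20.5,7.3]},
    {"grip": 0.75,"xyz": [3.6,1.03,0.37],"dr": [9.5,20.5,7.3]}
  ]
}}

```text
time_s: 12.48
tcp_pos: [0.5692, -0.307, 0.1629]
tcp_rot: [-0.428, 1.574, -0.816]
force: [-0.6, 0.0, 0.0]
opening: 0.0744
```

```bash
python3 snap.py 6; python3 - <<'E'
from fith import *
T,Ri=ing(v,0); inpal(*fitheld(6,T,Ri,names=("top","side")))
T,Rm=tool(*ing(v,0),-1,.004,-.011)
show(T,Rm)
E
```

```text
top 369
side 288
res 0.12385637322653292 shift [0.0003 0.0002 0.0005] rot deg (ingot axes) [-0.1  0.1 -0.3]
pallet frame mm [370.1 152.1  76.6] x-axis in pal [-0.71   0.044  0.703] tilt deg 44.7 roll 0.1 yawerr -86.5
xyz [-0.007, 3.206, 0.047] dr [0.2, 0.12, -0.04] | [ 0.569  -0.3063  0.162 ] 12.575 [ 1.2  0.9 -0.5] 0.0746
```

View pics/top6.png

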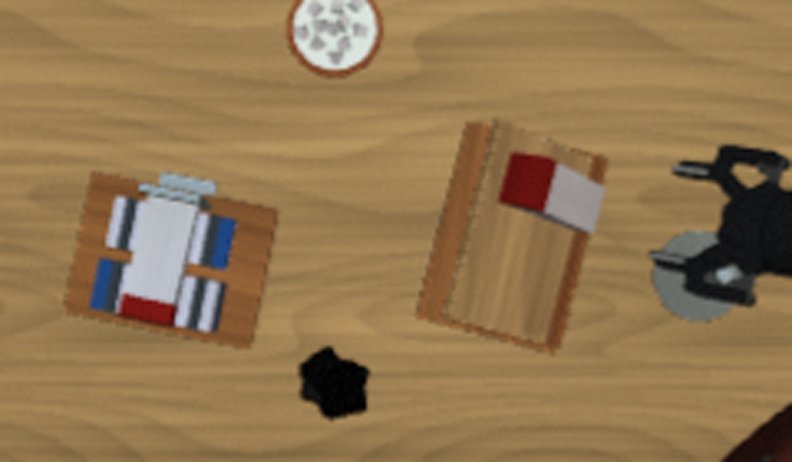

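The first ingot lies crosswise against the stop, at (155,255) in the top view. The open gripper is lined up with the second.

Call:
{"name": "send_rows", "arguments": {
  "commands": [
    {"grip": 0.75,"xyz": [0,0.8,0.03],"dr": [0.2,0,0]},
    {"grip": 0.75,"xyz": [0,1.6,0.05],"dr": [0.2,0.1,0]},
    {"grip": 0.75,"xyz": [0,2.4,0.05],"dr": [0.2,0.1,0]},
    {"grip": 0.75,"xyz": [0,2.9,0.05],"dr": [0.2,0.1,0]},
    {"grip": 0.75,"xyz": [0,3.1,0.05],"dr": [0.2,0.1,0]}
  ]
}}

```text
time_s: 13.2
tcp_pos: [0.5947, -0.2217, 0.0773]
tcp_rot: [-0.428, 1.569, -0.819]
force: [-0.3, -1.2, 0.1]
opening: 0.0745
```

Call:
{"name": "send_rows", "arguments": {
  "commands": [
    {"grip": 0.75,"xyz": [0,0,0],"dr": [0,0,0]},
    {"grip": -0.2,"xyz": [0,0,0],"dr": [0,0,0]},
    {"grip": -0.2,"xyz": [0,0,0],"dr": [0,0,0]},
    {"grip": -0.2,"xyz": [0,0,0],"dr": [0,0,0]},
    {"grip": -0.2,"xyz": [0,0,0],"dr": [0,0,0]}
  ],
  "newtons": 60
}}

```text
time_s: 13.82
tcp_pos: [0.5949, -0.2244, 0.0788]
tcp_rot: [-0.427, 1.568, -0.822]
force: [-3.5, -3.5, 4.8]
opening: 0.0486
```

```bash
python3 - <<'E'
from fith import *
T,Ri=ing(v,0);s=monitor.read_state();print(s['time_s'],s['opening'],Ri.T@(s['tcp_pos']-T),Ri.T@s['force']); show(*tool(T,Ri,-1,.004,-.009))
E
```

```text
13.825 0.04855747464300561 [ 0.00598167 -0.00244394 -0.00227336] [0.35874661 2.50571324 6.404256  ]
xyz [0.049, 0.168, -0.062] dr [-0.24, 0.32, 0.19] | [ 0.5949 -0.2244  0.0788] 13.825 [-3.5 -3.5  4.8] 0.0486
```

The pads are gripping too near the top face, so I'll open, go deeper and regrasp.

Call:
{"name": "send_rows", "arguments": {
  "commands": [
    {"grip": 0.5,"xyz": [0,0,0],"dr": [0,0,0]},
    {"grip": 0.75,"xyz": [0,0,0],"dr": [0,0,0]},
    {"grip": 0.75,"xyz": [0.04,0.1,-0.06],"dr": [0,0.3,0]},
    {"grip": 0.75,"xyz": [0.04,0.2,-0.06],"dr": [0,0.3,0]},
    {"grip": 0.75,"xyz": [0.04,0.2,-0.06],"dr": [0,0.3,0]}
  ]
}}

```text
time_s: 14.45
tcp_pos: [0.5934, -0.2173, 0.0701]
tcp_rot: [-0.426, 1.575, -0.821]
force: [-0.4, -0.2, 0.9]
opening: 0.0747
```

```bash
python3 - <<'E'
from fith import *
T,Ri=ing(v,0);s=monitor.read_state();print(s['time_s'],s['opening'],Ri.T@(s['tcp_pos']-T),Ri.T@s['force']); show(*tool(T,Ri,-1,.004,-.013))
E
```

```text
14.45 0.07471877867624797 [ 0.00447329  0.00089626 -0.0130162 ] [0.46111625 0.29778121 0.82278834]
xyz [0.012, -0.0, 0.022] dr [-0.09, -0.04, 0.08] | [ 0.5934 -0.2173  0.0701] 14.45 [-0.4 -0.2  0.9] 0.0747
```

Call:
{"name": "send_rows", "arguments": {
  "commands": [
    {"grip": -0.2,"xyz": [0,0.02,0],"dr": [0,0,0]},
    {"grip": -0.2,"xyz": [0,0.02,0],"dr": [0,0,0]},
    {"grip": -0.2,"xyz": [0,0.02,0],"dr": [0,0,0]},
    {"grip": -0.2,"xyz": [0,0.02,0],"dr": [0,0,0]},
    {"grip": -0.2,"xyz": [0,0.02,0],"dr": [0,0,0]}
  ],
  "newtons": 60
}}

```text
time_s: 15.08
tcp_pos: [0.5943, -0.218, 0.0706]
tcp_rot: [-0.425, 1.573, -0.823]
force: [4.7, -2.0, 3.5]
opening: 0.0491
```

```bash
python3 - <<'E'
from fith import *
T,Ri=ing(v,0);s=monitor.read_state();print(s['time_s'],s['opening'],Ri.T@(s['tcp_pos']-T),Ri.T@s['force']); print(np.degrees(Rt(s['tcp_rot']).inv().as_matrix()@tool(T,Ri,-1,0,0)[1]-np.eye(3)).round(2))
E
```

```text
15.075 0.049051626941577484 [ 0.00455263 -0.00023974 -0.01233796] [ 1.96375494 -5.02768114  3.00380798]
[[-0.   -0.15  0.02]
 [ 0.15 -0.    0.24]
 [-0.02 -0.24 -0.  ]]
```

Call:
{"name": "send_rows", "arguments": {
  "commands": [
    {"grip": -0.2,"xyz": [0,-0.2,0],"dr": [0,0,0]},
    {"grip": -0.2,"xyz": [0,-0.5,0],"dr": [0,0,0]},
    {"grip": -0.2,"xyz": [0,-1.0,0],"dr": [0,0,0]},
    {"grip": -0.2,"xyz": [0,-1.6,0],"dr": [0,0,0]},
    {"grip": -0.2,"xyz": [0,-2.2,0],"dr": [0,0,0]}
  ]
}}

```text
time_s: 15.7
tcp_pos: [0.5769, -0.279, 0.1338]
tcp_rot: [-0.426, 1.574, -0.823]
force: [0.2, 0.1, -5.3]
opening: 0.0489
```

```bash
python3 - <<'E'
from fith import *
s=monitor.read_state();print(s['q'].round(2),s['force'])
qe=[]
for (lev,d,y,u) in((1,1,-.02,.09),(1,1,.002,0)):
    T,Rm=tool(*place(lev,d,y,u),-1,.004,-.0115); print(T); q=ik(T,Rm,g,[np.array([.14,.15,1.72,.03,1.35,1.91])]); print(q.round(2))
    show(T,Rm)
E
```

```text
[-0.88  0.62  1.37  0.61  1.65 -0.73] [ 0.16758043  0.07920726 -5.31639812]
[0.50219577 0.16779906 0.21220752]
[0.15 0.07 1.74 0.03 1.42 1.93]
xyz [-8.714, 5.825, -4.714] dr [30.26, 83.75, -39.38] | [ 0.5769 -0.279   0.1338] 15.7 [ 0.2  0.1 -5.3] 0.0489
[0.52372296 0.16326257 0.12220752]
[0.14 0.2  1.77 0.03 1.25 1.91]
xyz [-7.156, 7.45, -4.169] dr [30.26, 83.75, -39.38] | [ 0.5769 -0.279   0.1338] 15.7 [ 0.2  0.1 -5.3] 0.0489
```

```bash
python3 - <<'E'
from fith import *
T,Rm=tool(*place(1,1,-.02,.09),-1,.004,-.0115)
show([.54,-.22,.30],slerp(Rm,.35))
for f in(.35,.5,.7): print(slerp(Rm,f)[:,1].round(2), [None if x is None else x.round(2) for x in [ik(np.array([.52,-.2+.3*(f-.35)/.65,.3]),slerp(Rm,f),g,[np.array([-.5,.2,1.6,.3,1.4,c]) for c in(0,1)])]])
E
```

```text
xyz [-3.76, -2.13, -1.269] dr [10.59, 29.31, -13.78] | [ 0.5769 -0.279   0.1338] 15.7 [ 0.2  0.1 -5.3] 0.0489
[ 0.24  0.43 -0.87] [array([-0.8 ,  0.05,  1.67,  0.49,  1.59, -0.01])]
[ 0.21  0.32 -0.93] [array([-0.64, -0.09,  1.77,  0.39,  1.49,  0.38])]
[ 0.12  0.17 -0.98] [array([-0.36, -0.15,  1.79,  0.21,  1.45,  0.96])]
```

Call:
{"name": "send_rows", "arguments": {
  "commands": [
    {"grip": -0.2,"xyz": [-0.8,-0.5,-0.3],"dr": [1,3,-1.5]},
    {"grip": -0.2,"xyz": [-1.6,-1.0,-0.55],"dr": [3,8,-4]},
    {"grip": -0.2,"xyz": [-2.4,-1.4,-0.8],"dr": [5.5,15,-7]},
    {"grip": -0.2,"xyz": [-3.1,-1.8,-1.05],"dr": [8,22,-10.5]},
    {"grip": -0.2,"xyz": [-3.75,-2.1,-1.25],"dr": [10.5,29,-14]}
  ]
}}

```text
time_s: 16.32
tcp_pos: [0.5404, -0.219, 0.3003]
tcp_rot: [-0.289, 1.911, -1.334]
force: [0.6, 0.6, -4.5]
opening: 0.0487
```

```bash
python3 - <<'E'
from fith import *
T,Rm=tool(*place(1,1,-.02,.09),-1,.004,-.0115)
show(T,Rm);show([.51,-.02,.30],slerp(Rm,.6))
E
```

```text
xyz [-3.902, 5.81, -7.092] dr [19.37, 54.51, -25.44] | [ 0.5404 -0.219   0.3003] 16.325 [ 0.6  0.6 -4.5] 0.0487
xyz [-2.345, 1.942, -4.007] dr [11.62, 32.7, -15.27] | [ 0.5404 -0.219   0.3003] 16.325 [ 0.6  0.6 -4.5] 0.0487
```

Call:
{"name": "send_rows", "arguments": {
  "commands": [
    {"grip": -0.2,"xyz": [-0.45,0.4,-0.8],"dr": [2.3,6.5,-3]},
    {"grip": -0.2,"xyz": [-0.95,0.8,-1.6],"dr": [4.6,13,-6]},
    {"grip": -0.2,"xyz": [-1.4,1.2,-2.4],"dr": [7,19.5,-9]},
    {"grip": -0.2,"xyz": [-1.85,1.55,-3.2],"dr": [9.3,26,-12]},
    {"grip": -0.2,"xyz": [-2.35,1.95,-4.0],"dr": [11.6,32.7,-15.2]}
  ]
}}

```text
time_s: 16.95
tcp_pos: [0.5094, -0.0189, 0.2992]
tcp_rot: [-0.058, 2.224, -1.929]
force: [0.9, 0.1, -5.8]
opening: 0.0488
```

```bash
python3 - <<'E'
from fith import *
T,Rm=tool(*place(1,1,-.02,.09),-1,.004,-.0115)
show(T,Rm);print(monitor.read_state()['q'])
E
```

```text
xyz [-0.293, 2.819, -4.303] dr [7.86, 21.79, -10.25] | [ 0.5094 -0.0189  0.2992] 16.95 [ 0.9  0.1 -5.8] 0.0488
[-0.30723183 -0.16609285  1.80450873  0.17404505  1.45514045  1.08030503]
```

Call:
{"name": "send_rows", "arguments": {
  "commands": [
    {"grip": -0.2,"xyz": [-0.05,0.35,-0.9],"dr": [1.6,4.4,-2]},
    {"grip": -0.2,"xyz": [-0.1,0.8,-1.8],"dr": [3.2,8.8,-4]},
    {"grip": -0.2,"xyz": [-0.18,1.4,-2.7],"dr": [4.8,13,-6]},
    {"grip": -0.2,"xyz": [-0.25,2.0,-3.6],"dr": [6.4,17.5,-8.2]},
    {"grip": -0.2,"xyz": [-0.3,2.6,-4.3],"dr": [7.9,21.8,-10.2]}
  ]
}}

```text
time_s: 17.58
tcp_pos: [0.5016, 0.1671, 0.2205]
tcp_rot: [-0.129, -2.086, 2.066]
force: [0.4, 0.0, -5.9]
opening: 0.0494
```

```bash
python3 snap.py 7; python3 - <<'E'
from fith import *
T,Ri=exp_ingot(h=-.0123,x=.0045); inpal(T,Ri)
inpal(*fitheld(7,T,Ri))
show(*tool(*place(1,1,-.015,.02),-1,.0045,-.0123))
E
```

```text
pallet frame mm [-1.000e-01 -2.270e+01  2.304e+02] x-axis in pal [-0.006  0.996 -0.087] tilt deg -5.0 roll 0.0 yawerr -0.4
side 707
res 0.09716220794467229 shift [-0.0005  0.0022 -0.0006] rot deg (ingot axes) [ 0.4 -0.4  0.4]
pallet frame mm [ -2.2 -23.6 229.7] x-axis in pal [-0.013  0.997 -0.08 ] tilt deg -4.6 roll 0.5 yawerr -0.8
xyz [-0.359, 1.885, 0.006] dr [0.01, 0.36, 0.25] | [0.5    0.1684 0.2177] 17.675 [ 0.6 -0.4 -6.2] 0.0488
```

View pics/side7.png

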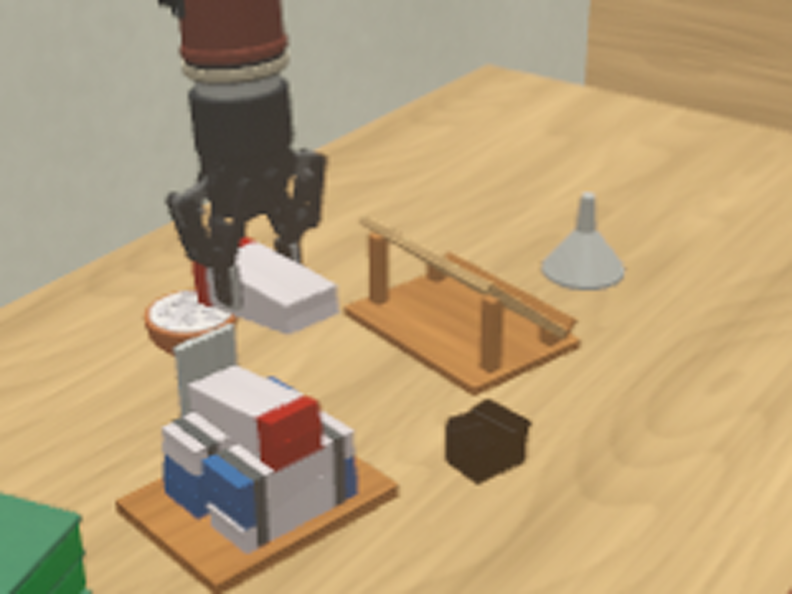

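```bash
python3 - <<'E'
from fith import *
show(*tool(*place(1,1,-.012,.03),-1,.0045,-.0123))
show(*tool(*place(1,1,-.008,.011),-1,.0045,-.0123))
E
```

```text
xyz [-0.412, 1.629, 0.006] dr [0.01, 0.36, 0.25] | [0.5    0.1684 0.2177] 17.675 [ 0.6 -0.4 -6.2] 0.0488
xyz [-0.553, 2.094, 0.007] dr [0.01, 0.36, 0.25] | [0.5    0.1684 0.2177] 17.675 [ 0.6 -0.4 -6.2] 0.0488
```

Call:
{"name": "send_rows", "arguments": {
  "commands": [
    {"grip": -0.2,"xyz": [-0.12,0.45,0],"dr": [0,0.2,0.1]},
    {"grip": -0.2,"xyz": [-0.25,0.95,0],"dr": [0,0.3,0.2]},
    {"grip": -0.2,"xyz": [-0.38,1.45,0],"dr": [0,0.3,0.2]},
    {"grip": -0.2,"xyz": [-0.48,1.8,0],"dr": [0,0.3,0.2]},
    {"grip": -0.2,"xyz": [-0.55,2.0,0],"dr": [0,0.3,0.2]}
  ]
}}

```text
time_s: 18.3
tcp_pos: [0.5168, 0.1622, 0.1375]
tcp_rot: [-0.136, -2.085, 2.067]
force: [0.2, 0.4, -6.5]
opening: 0.049
```

Call:
{"name": "send_rows", "arguments": {
  "commands": [
    {"grip": -0.2,"xyz": [0,0,0],"dr": [0,0,0]}
  ]
}}

```text
time_s: 18.42
tcp_pos: [0.5167, 0.1628, 0.1379]
tcp_rot: [-0.135, -2.086, 2.067]
force: [0.7, -0.5, -5.6]
opening: 0.0492
```

```bash
python3 - <<'E'
from fith import *
inpal(*exp_ingot(h=-.0123,x=.0045))
show(*tool(*place(1,1,-.001,.004),-1,.0045,-.0123))
E
```

```text
pallet frame mm [  1.9  -5.2 150.5] x-axis in pal [ 0.     0.997 -0.078] tilt deg -4.5 roll 0.0 yawerr 0.0
xyz [-0.128, 0.304, -0.047] dr [0.05, -0.01, -0.26] | [0.5167 0.1628 0.1379] 18.425 [ 0.7 -0.5 -5.6] 0.0492
```

Call:
{"name": "send_rows", "arguments": {
  "commands": [
    {"grip": -0.2,"xyz": [-0.05,0.1,-0.03],"dr": [0,0,-0.2]},
    {"grip": -0.2,"xyz": [-0.1,0.2,-0.04],"dr": [0,0,-0.25]},
    {"grip": -0.2,"xyz": [-0.13,0.27,-0.04],"dr": [0,0,-0.25]},
    {"grip": -0.2,"xyz": [-0.13,0.27,-0.04],"dr": [0,0,-0.25]}
  ]
}}

```text
time_s: 18.92
tcp_pos: [0.5212, 0.164, 0.1268]
tcp_rot: [-0.13, -2.085, 2.065]
force: [-0.1, 0.8, -4.9]
opening: 0.0493
```

```bash
python3 - <<'E'
from fith import *
inpal(*exp_ingot(h=-.0123,x=.0045))
E
```

```text
pallet frame mm [ -0.2  -1.1 139.4] x-axis in pal [-0.001  0.997 -0.083] tilt deg -4.7 roll 0.0 yawerr -0.0
```

Call:
{"name": "send_rows", "arguments": {
  "commands": [
    {"grip": -0.2,"xyz": [-0.025,0,0],"dr": [0,0,0]},
    {"grip": -0.2,"xyz": [-0.05,0,0],"dr": [0,0,0]},
    {"grip": -0.2,"xyz": [-0.05,0,0],"dr": [0,0,0]}
  ]
}}

```text
time_s: 19.3
tcp_pos: [0.5235, 0.1636, 0.127]
tcp_rot: [-0.131, -2.085, 2.065]
force: [0.8, -0.3, -5.2]
opening: 0.0488
```

Call:
{"name": "send_rows", "arguments": {
  "commands": [
    {"grip": -0.2,"xyz": [-0.025,0,0],"dr": [0,0,0]},
    {"grip": -0.2,"xyz": [-0.025,0,0],"dr": [0,0,0]}
  ]
}}

```text
time_s: 19.55
tcp_pos: [0.5244, 0.1633, 0.1269]
tcp_rot: [-0.13, -2.085, 2.065]
force: [-0.9, 0.8, -4.8]
opening: 0.0492
```

Call:
{"name": "send_rows", "arguments": {
  "commands": [
    {"grip": -0.2,"xyz": [-0.015,0,0],"dr": [0,0,0]},
    {"grip": -0.2,"xyz": [-0.025,0,0],"dr": [0,0,0]},
    {"grip": -0.2,"xyz": [-0.025,0,0],"dr": [0,0,0]}
  ]
}}

```text
time_s: 19.92
tcp_pos: [0.5253, 0.1632, 0.1267]
tcp_rot: [-0.13, -2.085, 2.065]
force: [-0.6, 0.5, -5.0]
opening: 0.0493
```

```bash
python3 - <<'E'
from fith import *
inpal(*exp_ingot(h=-.0123,x=.0045))
E
```

```text
pallet frame mm [ -0.2   3.1 139.4] x-axis in pal [-0.001  0.997 -0.082] tilt deg -4.7 roll 0.1 yawerr -0.0
```

Call:
{"name": "send_rows", "arguments": {
  "commands": [
    {"grip": -0.2,"xyz": [-0.015,0,0],"dr": [0,0,0]},
    {"grip": -0.2,"xyz": [-0.03,0,0],"dr": [0,0,0]},
    {"grip": -0.2,"xyz": [-0.03,0,0],"dr": [0,0,0]}
  ]
}}

```text
time_s: 20.3
tcp_pos: [0.5263, 0.163, 0.1266]
tcp_rot: [-0.13, -2.085, 2.065]
force: [-0.3, 0.5, -4.6]
opening: 0.0489
```

Call:
{"name": "send_rows", "arguments": {
  "commands": [
    {"grip": -0.2,"xyz": [-0.015,0,0],"dr": [0,0,0]},
    {"grip": -0.2,"xyz": [-0.03,0,0],"dr": [0,0,0]},
    {"grip": -0.2,"xyz": [-0.03,0,0],"dr": [0,0,0]}
  ]
}}

```text
time_s: 20.68
tcp_pos: [0.5264, 0.1629, 0.1263]
tcp_rot: [-0.127, -2.084, 2.064]
force: [-5.5, 0.6, -2.2]
opening: 0.0489
```

```bash
python3 snap.py 8; python3 - <<'E'
from fith import *
T,Ri=exp_ingot(h=-.0123,x=.0045); inpal(T,Ri)
inpal(*fitheld(8,T,Ri))
E
```

```text
pallet frame mm [ -0.2   4.3 138.9] x-axis in pal [-0.001  0.996 -0.085] tilt deg -4.9 roll 0.0 yawerr -0.1
side 883
res 0.3395430512622623 shift [-0.0013  0.0006  0.    ] rot deg (ingot axes) [-0.  -1.5  1.1]
pallet frame mm [ -0.5   2.8 139. ] x-axis in pal [-0.02   0.998 -0.059] tilt deg -3.4 roll 0.1 yawerr -1.1
```

View pics/side8.png

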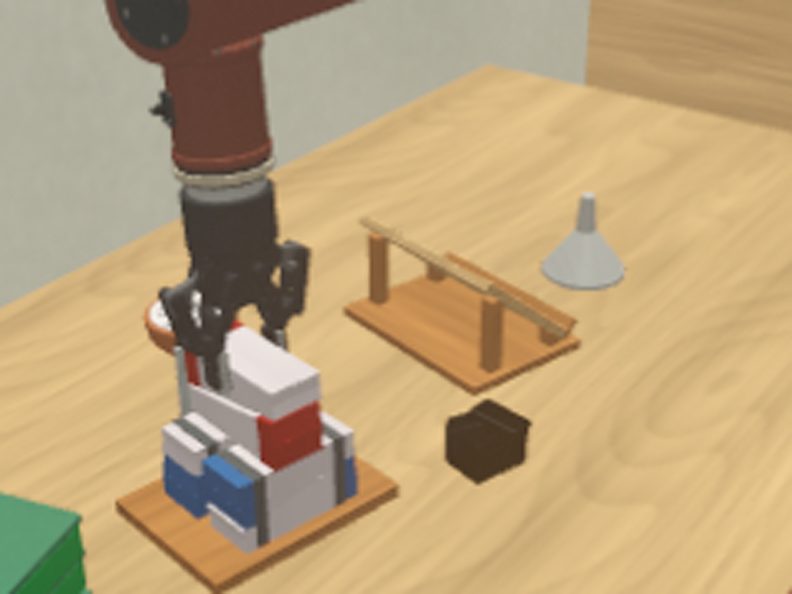

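Call:
{"name": "send_rows", "arguments": {
  "commands": [
    {"grip": -0.2,"xyz": [0,0.03,0],"dr": [0,0,0]},
    {"grip": -0.2,"xyz": [0,0.06,0],"dr": [0,0,0]},
    {"grip": -0.2,"xyz": [0,0.06,0],"dr": [0,0,0]}
  ]
}}

```text
time_s: 21.15
tcp_pos: [0.5264, 0.163, 0.1238]
tcp_rot: [-0.128, -2.084, 2.064]
force: [-5.3, 1.5, -3.5]
opening: 0.0492
```

Call:
{"name": "send_rows", "arguments": {
  "commands": [
    {"grip": -0.2,"xyz": [0,0.025,0],"dr": [0,0,0]},
    {"grip": -0.2,"xyz": [0,0.025,0],"dr": [0,0,0]}
  ]
}}

```text
time_s: 21.4
tcp_pos: [0.5264, 0.163, 0.1229]
tcp_rot: [-0.128, -2.084, 2.064]
force: [-4.9, 1.9, -3.4]
opening: 0.0492
```

Call:
{"name": "send_rows", "arguments": {
  "commands": [
    {"grip": -0.2,"xyz": [0,0.02,0],"dr": [0,0,0]},
    {"grip": -0.2,"xyz": [0,0.02,0],"dr": [0,0,0]}
  ]
}}

```text
time_s: 21.65
tcp_pos: [0.5264, 0.163, 0.1224]
tcp_rot: [-0.128, -2.084, 2.064]
force: [-4.5, 1.4, -0.3]
opening: 0.049
```

Call:
{"name": "send_rows", "arguments": {
  "commands": [
    {"grip": -0.2,"xyz": [0,0.02,0],"dr": [0,0,0]},
    {"grip": -0.2,"xyz": [0,0.02,0],"dr": [0,0,0]}
  ]
}}

```text
time_s: 21.9
tcp_pos: [0.5264, 0.163, 0.1224]
tcp_rot: [-0.128, -2.084, 2.064]
force: [-7.3, 0.8, 4.1]
opening: 0.0493
```

Call:
{"name": "send_rows", "arguments": {
  "commands": [
    {"grip": 0.2,"xyz": [0,0,0],"dr": [0,0,0]},
    {"grip": 0.3,"xyz": [0,0,0],"dr": [0,0,0]},
    {"grip": 0.5,"xyz": [0,0,0],"dr": [0,0,0]},
    {"grip": 0.6,"xyz": [0,0,0],"dr": [0,0,0]}
  ]
}}

```text
time_s: 22.4
tcp_pos: [0.5276, 0.1627, 0.1218]
tcp_rot: [-0.131, -2.085, 2.065]
force: [0.1, 0.2, -0.6]
opening: 0.0682
```

Call:
{"name": "send_rows", "arguments": {
  "commands": [
    {"grip": 0.6,"xyz": [0,-0.3,0],"dr": [0,0,0]},
    {"grip": 0.6,"xyz": [0,-1.0,0],"dr": [0,0,0]},
    {"grip": 0.6,"xyz": [0,-2.0,0],"dr": [0,0,0]},
    {"grip": 0.6,"xyz": [0,-3.2,0],"dr": [0,0,0]},
    {"grip": 0.6,"xyz": [0,-4.0,0],"dr": [0,0,0]}
  ]
}}

```text
time_s: 23.02
tcp_pos: [0.541, 0.16, 0.2848]
tcp_rot: [-0.135, -2.088, 2.066]
force: [0.6, 0.3, -0.1]
opening: 0.0683
```

```bash
python3 snap.py 9; python3 - <<'E'
from fith import *
from scipy.optimize import minimize
print(monitor.read_state()['force'],monitor.read_state()['time_s'])
# joint fit of both ingots in side+top
T1,R1=place(0,-1,.0027,.0007);T2,R2=place(1,1,.0025,.0007)
V=[]
for n in("side","top"):
    p,d=load(n,9);P=cloud(n,d);c=viewer.camera_info(n)
    m=(np.linalg.norm(P[...,:2]-T2[:2],axis=-1)<.075)&(P[...,2]>.09)&(P[...,2]<.17)&((p[...,2].astype(int)-p[...,1]>60)|((p.max(-1).astype(int)-p.min(-1)<35)&(p.max(-1)>95)))
    r=(cloud(n,np.ones_like(d))-c['xyz'])[m];V.append((c['xyz'],r,d[m]));print(n,m.sum())
def f(x):
    e=0
    for o,r,d in V:
        D=np.minimum(cast(o,r,T1+x[:3],R1@R.from_rotvec(x[3:6]).as_matrix()),cast(o,r,T2+x[6:9],R2@R.from_rotvec(x[9:]).as_matrix()))
        e+=(np.minimum(abs(D-d),.012)**2).mean()/.012**2
    return e+1e-3*((x[[3,4,5,9,10,11]]/.05)**2).sum()
x=np.zeros(12)
for _ in range(6):
    S=np.vstack([x,x+np.diag(([.004]*3+[.04]*3)*2)]); x=minimize(f,x,method='Nelder-Mead',options=dict(initial_simplex=S,maxfev=2000)).x
print(f(np.zeros(12)),f(x))
inpal(T1+x[:3],R1@R.from_rotvec(x[3:6]).as_matrix()); inpal(T2+x[6:9],R2@R.from_rotvec(x[9:]).as_matrix())
p0,d0=load("top",0);p,d=load("top",9)
E
```

```text
[ 0.29887008 -0.23160906  0.65642185] 23.125
side 1179
top 214
0.17637778787328684 0.15823184404847235
pallet frame mm [ -0.6   2.7 102.1] x-axis in pal [-0.001 -0.997  0.079] tilt deg 4.5 roll -0.0 yawerr 0.0
pallet frame mm [ -0.    2.7 135.2] x-axis in pal [-0.016  0.997 -0.075] tilt deg -4.3 roll -0.3 yawerr -0.9
```

View pics/side9.png

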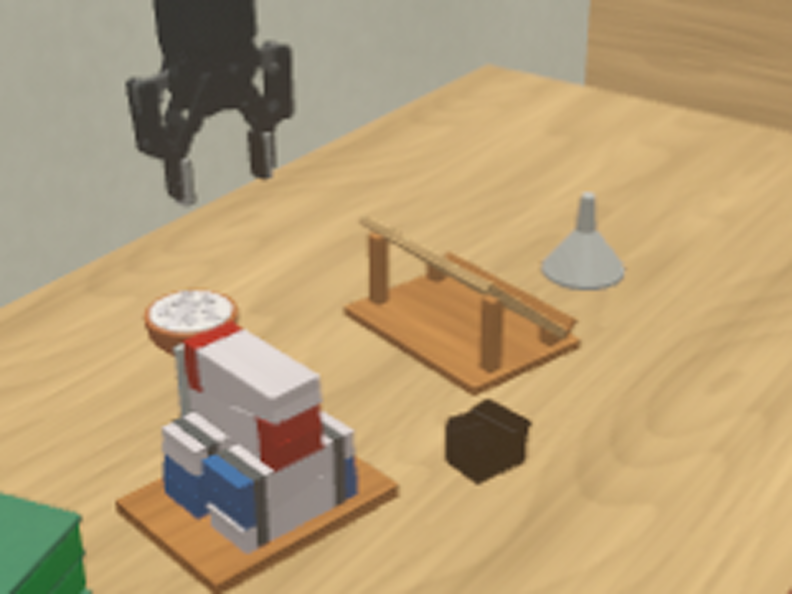

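View pics/top9.png

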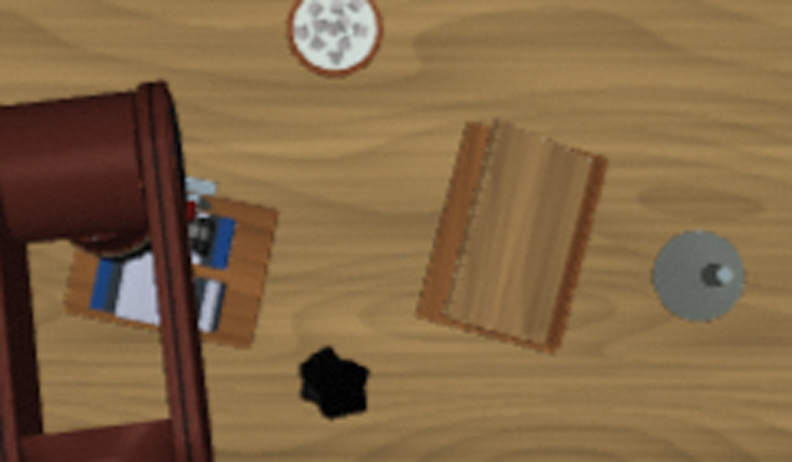

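Stack complete: its upper red end meets the stop at (190,350) in the side view. The geode, coal and funnel sit at the same pixels as before. Handing in.

```bash
python3 -c "
from station import arm,monitor
print(monitor.read_state()['dq'].round(3)); print(arm.job_done())"
```

```text
[ 0.001  0.033  0.076  0.001 -0.045 -0.002]
the job is handed in; nothing more can be done
None
```

Both red-ended ingots are on the pallet, crosswise on the strapped layer. The lower one has its thin end at the stop, and the upper one is turned end for end with its thick end at the stop. I handed the job in at about 23 s of the 58 s allowed; the interface gives no verdict.

My last camera fit, in the pallet frame, put both ingots inside the limits:

| Ingot | x (mm) | y (mm) | z (mm) | Mid-plane tilt | Yaw error |
|---|---|---|---|---|---|
| Lower | -0.6 | 2.7 | 102.1 | 4.5° | 0.0° |
| Upper | 0.0 | 2.7 | 135.2 | 4.3° | 0.9° |

- **Contact:** I felt each ingot meet the stop at about 5–8 N and seat at about 9–13 N, judged from readings at the end of each move. Each was then released and the gripper withdrawn clear of the stack. I did not take two pictures to confirm they were fully still.
- **Bystanders:** the geode, coal and funnel are at the same pixels as at the start. The boxes were only partly in the later pictures, but the arm never came close to them.
- **Disagreements:** the lower ingot's height fits at 102.1 mm, against 100.7 mm from the tool position. The upper ingot met the stop about 1.5–2 mm farther along than the tool position predicted. Both are close to the calibration and grasp uncertainty.
- **Regrasp:** the first grip on the second ingot was too shallow, so I opened, went deeper and gripped it again on the rack.

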